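Load the calorimeter and clamp it shut

ROBOT

A 7-joint arm with a two-finger parallel gripper is mounted at the origin on the work surface. World frame = base frame: x ahead of the robot, y to its left, z up, the work surface at z = 0. Lengths are in m, angles in rad, forces in N, time in s.
With the tool pointing down it reaches from about 0.425 to 0.875 m from the base axis. Payload 8.4 kg.
Tool frame: the origin (TCP) lies between the finger pads; the fingertips stand 11 mm ahead of it and the grasp point (between the pads) lies 8 mm behind it; y points along the fingers, x is the direction in which the jaws open and shut, and the axes are right-handed (so a half turn about y gives the same grasp; the last joint's range is limited). The gripper opens to 87 mm and grips with 3 to 60 N. Pads are 19 mm wide; open, the fingers measure 117 mm over their backs; the gripper's body (75 mm by 190 mm) begins 51 mm behind the grasp point.
Start: joints at [-1.286, 0.333, 0.04, 1.465, -0.013, 1.343, -0.059], TCP at [0.243, 0.603, 0.209] pointing down, gripper open.
Joint ranges: [-2.58, 2.58], [-0.38, 2.09], [-1.3, 1.39], [0.25, 2.4], [-1.5, 4.64], [0.08, 2.09], [-2.65, 2.65]. Speed limits (rad/s): [2.22, 2.22, 2.79, 2.79, 3.14, 3.14, 3.14].

INTERFACE

Orientations are given as a unit quaternion [x, y, z, w].
In Python, from workcell import r gives the robot as it stands. The module is installed in compiled form; this text tells all that it offers.
- The arm moves only by the tool send_rows, never from a script. Its argument "targets" is a list that holds one entry, the list of rows, each a list of 7 numbers: the closure, from 0 (fully open) to 1 (shut), then the shift along the tool's x, y, z in mm, then the turn, a rotation vector about the tool's x, y, z in degrees. A call has 1 to 12 rows; each row shifts and turns the commanded pose from where the row before left it, along the tool's axes as they then stand; what a row does not reach is not made up. A row lasts 1/10 s, in which the tool goes at most 50 mm and 8.59 degrees, less where a joint would pass 70% of its speed; a pose out of reach is approached as far as the arm can. A call with a gripper value outside its range is refused whole. The fingers move at their own pace and stop on an object; "squeeze" is the grip in N (left out, the last holds). Time passes only in rows, so rows that do not move let the fingers close. It gives the time, the measured TCP pose, the force and the opening at its end, in the units of the state.
- r.read_state(): the state, without advancing time (a new reading comes with each control period).
- r.snapshot(name): name is "scene" or "top" or "wrist"; returns the picture (480x640x3 uint8, red, green, blue); there is no depth.
- r.camera_model(name): a dict with "fx", "fy", "cx", "cy" (pixels), "R" (3x3) and "t" (3): a world point X has camera coordinates R X + t. Camera axes: x right, y down, z forward; pixel columns grow to the right and rows downward; lengths in m; the calibration is good to about 2 mm. The wrist camera is an equidistant fisheye: a pixel r from the principal point sees the ray r / f radians off the axis. A picture is of the moment at which its call begins: read the wrist's pose just before it. camera_model takes no time and is no camera call; for the wrist camera it gives the pose at the moment of the call.
- r.finish_job(): hands the job in, once; it reports no verdict.
The state is a dict: "time_s": time; "qpos": joint angles; "dq": joint speeds; "joint_efforts": joint torques, N m; "eef_pos": TCP position; "orientation": TCP orientation; "force": force on the tool from outside, world axes, zero at the start; "wrist_torque": the same for the moment, N m; "width": opening from 0.0 (shut) to 1.0 (fully open).
Only numpy, scipy, OpenCV 4.12 (cv2) and the standard library are available. Lean on these libraries where they do the work, as an engineer would, in place of code of your own. Each camera call takes 0.05 s, during which the arm holds its last target.

TASK

Stand the red-capped vial upright in the calorimeter's open chamber, then put the loose blue lid fully home on it, and then swing the red-handled clamp down until its rubber pad rests on the lid's knob. If the clamp arm hangs over the chamber, swing it back out of the way first. Do not drop the vial or the lid or tip the vial over, and leave the other vials, the bottle and the beaker where they stand.

Things in the scene. Friction and masses are not known exactly. Their poses are not given: they have to be found in the camera images.
- calorimeter: White block 150x150 mm, 95 high, fixed; place and yaw vary. Origin: centre of its underside, z up, black front panel on own -x side. Centred open square chamber 84x84 mm, floor 20, flat rim 95 mm above the bench. On the +x side (x 75 to 115, y within 45 mm) an equally high black module carries the steel clamp bracket: x 79 to 101, y within 14 mm, up to 165 mm.
- clamp (a joint): Clamp arm angle, rad, about an axis along calorimeter y: 0 = level over the chamber towards its -x, pad just touching a seated lid's knob; grows swinging up and back; 1.57 upright; stops -0.06 and 2.15. Starts 0.7 to 2.05; below about 1.85 a gripper has little room over the chamber. Friction 0.3 N m (2 N at the handle): stays where left.
- clamp_hinge (a point): Centre of the clamp's hinge, fixed on the calorimeter at x = 90, y = 0, 153 mm above the bench.
- clamp_grip (a point): Centre of the red clamp handle: cross cylinder 18 mm in diameter, 26 mm long along the hinge axis, at the end of the flat steel arm (12 mm wide), 140 mm from the hinge; can be pinched by its flat ends. A 20 mm round rubber pad sits on the arm 90 mm from the hinge, its face 22 mm below the arm's centre line when level.
- lid: Loose blue square lid, about 220 g, right side up on the bench. Origin: centre of underside, z up, x, y along its sides. From below: plug 66x66x4, plug 76x76x5, plate 110x110x8 mm, black knob 32 mm in diameter, 28 high (17 to 45 above origin). Seated: plug in the chamber mouth (any quarter turn), plate on the rim, origin 86 mm above the bench at the chamber's centre.
- lid_knob (a point): Centre of the lid's knob, 31 mm above the lid's origin.
- vial_red: Amber glass vial with a red cap, the one to load: a round jar 30 mm in diameter and 60 mm high, about 45 g. Origin at the centre of its underside, z up. Stands at random on one of the three places on the tray.
- vial_white: Same vial with a white cap, on the tray; leave it alone.
- vial_blue: Same vial with a blue cap, on the tray; leave it alone.
- tray: White tray plate fixed on the bench, 70 (x) x 170 (y) x 6 mm, origin at the centre of its underside. Its three vials stand in a row along its y axis at y = -55, 0, 55 mm. Tray and lid lie on opposite sides of the calorimeter, either way round.
- bottle: Amber reagent bottle, 60 mm in diameter and about 150 mm high, standing on the bench beyond the work; leave it alone. Origin at the centre of its underside.
- beaker: Glass beaker, 64 mm in diameter and 80 mm high, standing on the bench beyond the work; leave it alone. Origin at the centre of its underside.
Mind the look-alikes: they are no part of the job. Leave any green or turquoise look-alike of the vial_red alone.

How it is judged:
On the way, in this order (a step that is already met when the one before it is completed fails the run):
1. the red-capped vial stands upright in the chamber, let go (x of vial_red in the frame of calorimeter between -0.032 and 0.032 m and y of vial_red in the frame of calorimeter between -0.032 and 0.032 m and z of vial_red in the frame of calorimeter below 0.026 m and angle between vial_red's own z axis and vertical below 0.12 rad and contact force between the fingers and vial_red below 0.05 N and linear speed of vial_red below 0.03 m/s), for 0.2 s.
2. the lid is fully home on the chamber, the vial upright inside (x of vial_red in the frame of calorimeter between -0.032 and 0.032 m and y of vial_red in the frame of calorimeter between -0.032 and 0.032 m and z of vial_red in the frame of calorimeter below 0.026 m and angle between vial_red's own z axis and vertical below 0.12 rad and x of lid in the frame of calorimeter between -0.007 and 0.007 m and y of lid in the frame of calorimeter between -0.007 and 0.007 m and z of lid in the frame of calorimeter between 0.082 and 0.089 m and angle between lid's own z axis and vertical below 0.03 rad), for 0.2 s.
3. the clamp is down on the lid (all of step 2 and value of joint clamp below 0.06 rad), for 0.2 s.
At the end, for the whole second after the job is handed in: Red-capped vial upright (0.12 rad) on the chamber floor, within 32 mm of its centre each way; lid home: origin within 7 mm of centre each way, 82 to 89 mm up, level to 0.03 rad; clamp below 0.06 rad; all at rest; the other vials, bottle and beaker upright, within 30 mm of their starts (all of step 3 and linear speed of each of lid, vial_red below 0.02 m/s and distance of each of vial_white, vial_blue, bottle, beaker from where it was at the start of the episode below 0.03 m and angle between each of vial_white, vial_blue, bottle, beaker's own z axis and vertical below 0.2 rad); the robot touches nothing.
It fails at once if another vial, the bottle or the beaker was moved more than 30 mm or tipped (distance of any of vial_white, vial_blue, bottle, beaker from where it was at the start of the episode above 0.03 m or angle between any of vial_white, vial_blue, bottle, beaker's own z axis and vertical above 0.5 rad).
It fails at once if the red-capped vial was tipped by more than 0.7 rad (angle between vial_red's own z axis and vertical above 0.7 rad).
It fails at once if the vial or the lid was dropped (fell freely from more than about 25 mm) ((linear speed of vial_red above 0.7 m/s and contact force between the fingers and vial_red below 0.05 N) or (linear speed of lid above 0.7 m/s and contact force between the fingers and lid below 0.05 N)).
It also fails if it takes over 69 s, if anything falls off the work surface, if the arm or the gripper's body presses on something with over 40 N, if the wrist force passes 120 N, or if a joint passes its speed limit or range.

## Working session

There is one attempt and no reset: what is moved stays moved. The work goes in short steps, Python scripts to look and compute and a tool call to move; the robot and the scene stay as the last step left them, time stands still between calls to the robot, and variables do not carry over. Pictures are saved under pics/ and viewed, and the job is handed in when it is done.

Besides the shell and the picture viewer there is one more tool, called after "Emit:" by a JSON object that holds its "name" and its "arguments". send_rows: Moves the arm, as the interface text tells. Its arguments: {"type":"object","properties":{"targets":{"type":"array"},"squeeze":{"type":"number"}},"required":["targets"]}

```bash
mkdir -p pics; cat > h.py <<'E'
import numpy as np, cv2
from workcell import r
def snap(n,f):
    im=r.snapshot(n); cv2.imwrite('pics/'+f+'.png',im[:,:,::-1]); return im
E
python3 - <<'E'
from h import *
s=r.read_state()
for k in ('time_s','qpos','eef_pos','orientation','force','width'): print(k,s[k])
for n in('scene','top','wrist'):
    m=r.camera_model(n); print(n,{k:np.round(v,4).tolist() for k,v in m.items()})
    im=snap(n,n+'0'); np.save('pics/'+n+'0.npy',im)
E
```

```text
time_s 0.0
qpos [-1.28621923  0.33391376  0.039855    1.46629773 -0.01339755  1.34330804
 -0.05848727]
eef_pos [0.24320606 0.6022374  0.20854425]
orientation [ 0.58653627  0.39500588 -0.39593444 -0.58581693]
force [-1.14572728  0.04904668  0.17775619]
width 1.0009530820614942
scene {'fx': 606.8546, 'fy': 606.8546, 'cx': 324.7256, 'cy': 241.9635, 'R': [[-0.187, 0.9822, -0.0145], [0.567, 0.0959, -0.8181], [-0.8022, -0.1612, -0.5749]], 't': [0.1523, -0.2306, 1.7388]}
top {'fx': 457.0977, 'fy': 457.0977, 'cx': 326.171, 'cy': 240.6562, 'R': [[0.0036, -0.9998, -0.0205], [-0.995, -0.0015, -0.0999], [0.0998, 0.0207, -0.9948]], 't': [-0.031, 0.5559, 1.1633]}
wrist {'fx': 371.6483, 'fy': 371.6483, 'cx': 325.4135, 'cy': 243.7209, 'R': [[0.3739, 0.9275, -0.0009], [0.8955, -0.3607, 0.2607], [0.2415, -0.0982, -0.9654]], 't': [-0.6494, -0.0322, 0.3903]}
```

View pics/scene0.png

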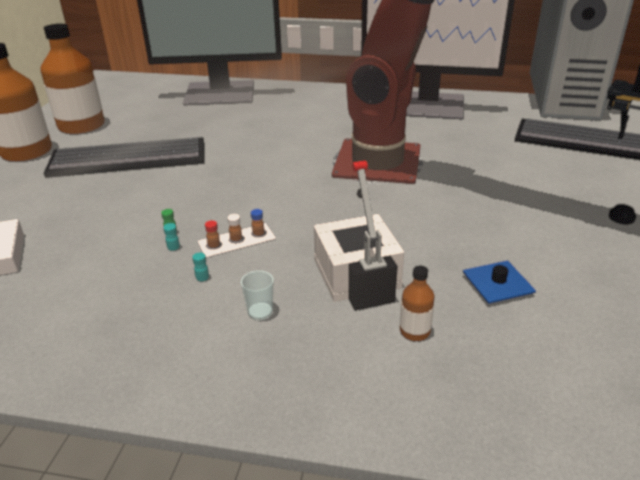

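View pics/top0.png

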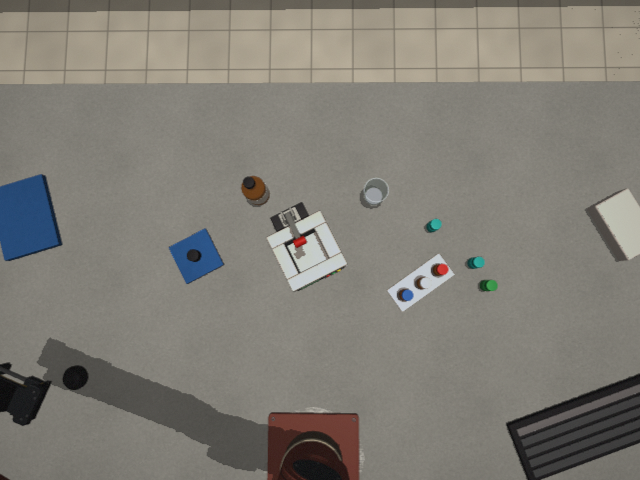

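View pics/wrist0.png

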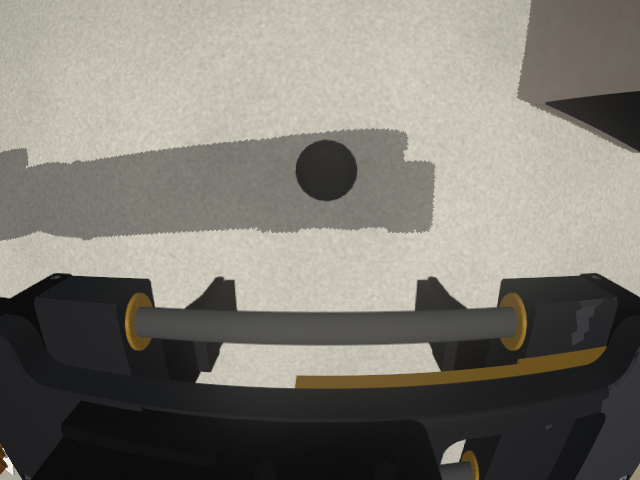

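```bash
python3 - <<'E'
from h import *
from scipy.spatial.transform import Rotation as R
print(R.from_quat(r.read_state()['orientation']).as_matrix().round(3))
E
```

```text
[[ 0.374 -0.    -0.927]
 [ 0.927 -0.001  0.374]
 [-0.001 -1.    -0.   ]]
```

```bash
cat >> h.py <<'E'
def ray(n,u,v,m=None):
    m=m or r.camera_model(n); R=np.array(m['R']);t=np.array(m['t'])
    x,y=(u-m['cx'])/m['fx'],(v-m['cy'])/m['fy']
    if n=='wrist':
        a=np.hypot(x,y); d=np.array([np.sin(a)*x/a,np.sin(a)*y/a,np.cos(a)])
    else: d=np.array([x,y,1.])
    return -R.T@t, R.T@d
def onz(n,u,v,z,m=None):
    c,d=ray(n,u,v,m); return c+d*(z-c[2])/d[2]
def tri(r1,r2):
    (a,d),(b,e)=r1,r2
    s=np.linalg.lstsq(np.c_[d,-e],b-a,rcond=None)[0]
    p,q=a+s[0]*d,b+s[1]*e
    return (p+q)/2,np.linalg.norm(p-q)
E
python3 - <<'E'
from h import *
for n in('top','scene'):
    im=np.load(f'pics/{n}0.npy'); hsv=cv2.cvtColor(im,cv2.COLOR_RGB2HSV)
    H,S,V=cv2.split(hsv)
    M={'red':((H<6)|(H>172))&(S>180)&(V>110),'blue':(H>100)&(H<125)&(S>150)&(V>60),'teal':(H>80)&(H<96)&(S>120),'amber':(H>5)&(H<18)&(S>150)&(V>50),'white':(S<25)&(V>195)}
    for k,mk in M.items():
        c,l,st,ce=cv2.connectedComponentsWithStats(mk.astype(np.uint8))
        for i in range(1,c):
            if st[i,4]>15 and 120<ce[i][1]<340: print(n,k,ce[i].round(1),st[i])
    x0,y0,w=(240,160,240) if n=='top' else (150,130,400)
    cv2.imwrite(f'pics/crop_{n}.png',cv2.resize(im[y0:y0+w*3//4,x0:x0+w,::-1],(800,600),interpolation=cv2.INTER_CUBIC))
E
```

```text
top red [299.3 241.2] [293 236  13  11  88]
top red [441.7 269.1] [437 265  11  10  82]
top blue [ 25.5 218.4] [   0  175   59   85 3760]
top blue [195.9 255.8] [ 169  229   54   54 1508]
top blue [406.7 294.7] [402 290  11  10  87]
top teal [433.5 225. ] [427 219  14  13 139]
top teal [475.7 262.2] [468 257  16  12 152]
top amber [254.4 189.6] [242 177  23  23 311]
top amber [435.2 270.2] [433 265   7  10  31]
top white [309.7 222.3] [296 212  28  21 294]
top white [327.5 239.8] [316 224  24  33 353]
top white [279.3 237.4] [268 228  24  20 243]
top white [308.7 253.6] [288 234  37  37 584]
top white [284.8 261.1] [274 245  23  33 355]
top white [316.5 271.9] [288 254  58  37 676]
top white [419.6 282.5] [ 388  254   66   57 1019]
scene red [360.2 164.1] [354 161  13   7  74]
scene red [210.5 224.1] [207 222   9   5  36]
scene blue [256.3 212.4] [252 210   9   5  31]
scene blue [498.3 283.1] [ 465  262   69   40 1401]
scene teal [170.1 233.6] [164 223  13  26 198]
scene teal [199.3 264.2] [193 253  13  27 208]
scene amber [ 74.2 125.7] [ 57 119  37  14 319]
scene amber [ 23.9 151.5] [  0 140  49  20 533]
scene amber [418.1 296.6] [404 280  29  32 706]
scene amber [414.7 336.6] [403 332  25   8  79]
scene white [233.3 216.7] [230 215   8   4  21]
scene white [  6.  237.5] [  0 220  16  38 446]
scene white [234.9 241.6] [200 227  74  29 370]
scene white [392.6 249.6] [386 247  15   6  43]
scene white [258.5 309.1] [252 304  15  12 111]
```

View pics/crop_top.png

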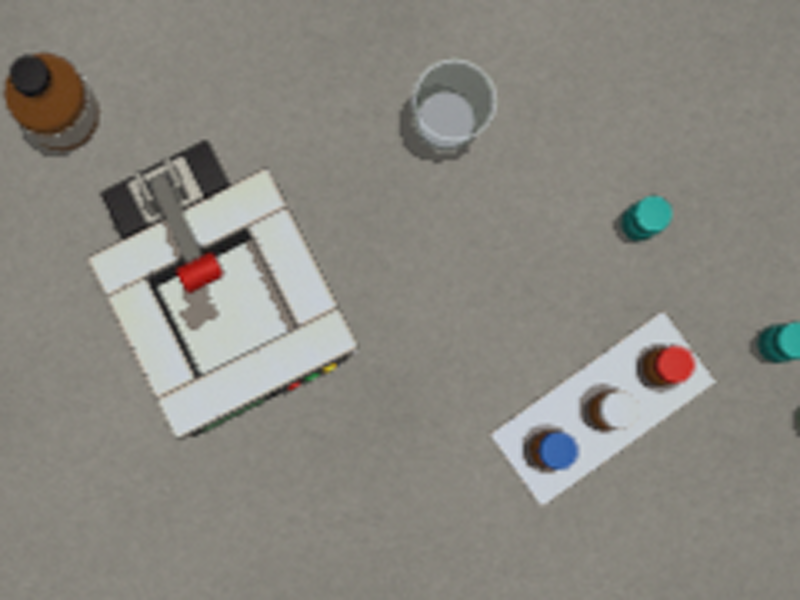

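View pics/crop_scene.png

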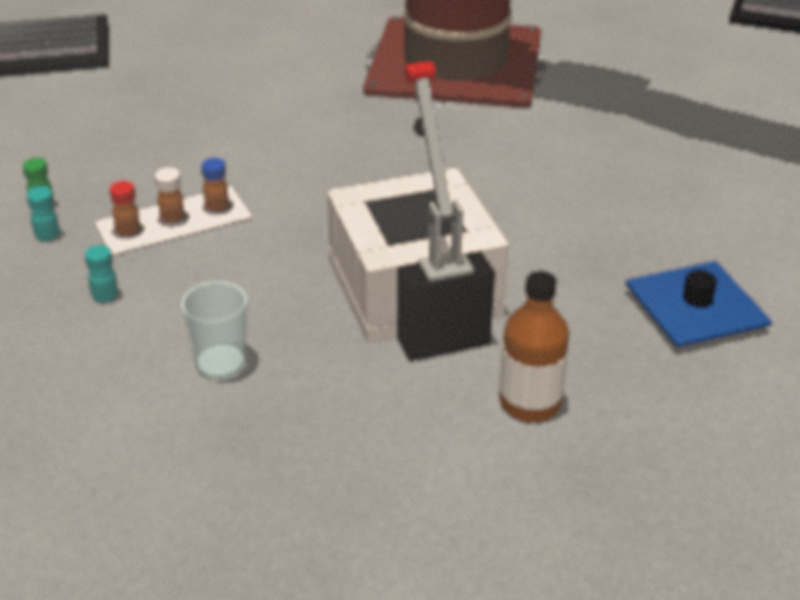

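```bash
cat > m.py <<'E'
from h import *
P=lambda c,z:np.array([onz('top',240+u*.3,160+v*.3,z)[:2] for u,v in c])
rim=P([(90,260),(268,170),(355,348),(180,436)],.095)
C=rim.mean(0); print('rim',rim.round(4).tolist(),'C',C.round(4),[round(float(np.linalg.norm(rim[i]-rim[i-1])),4) for i in range(4)])
ax=(rim[0]+rim[1]-rim[2]-rim[3]); ay=(rim[0]+rim[3]-rim[1]-rim[2])
print('yaw',np.degrees([np.arctan2(ax[1],ax[0]),np.arctan2(-ay[0],ay[1])]))
yaw=np.mean([np.arctan2(ax[1],ax[0]),np.arctan2(-ay[0],ay[1])])
ch=P([(152,278),(245,235),(298,327),(196,377)],.095)
hd,e=tri(ray('top',299.3,241.2),ray('scene',360.2,164.1)); print('handle',hd.round(4),e)
c,s=np.cos(yaw),np.sin(yaw)
hinge=C+.09*np.array([c,s]); d=hd[:2]-hinge
print('hinge',hinge,'clamp angle',np.degrees(np.arctan2(hd[2]-.153,-(d@[c,s]))),'len',np.hypot(hd[2]-.153,d@[c,s]),'lat',d@[-s,c])
for k,t,sc in (('red',(441.7,269.1),(210.5,224.1)),('blue',(406.7,294.7),(256.3,212.4))):
    print(k,onz('top',*t,.066).round(4),[x for x in tri(ray('top',*t),ray('scene',*sc))])
im=np.load('pics/top0.npy'); H,S,V=cv2.split(cv2.cvtColor(im,cv2.COLOR_RGB2HSV))
mk=((H>100)&(H<125)&(S>150)&(V>60)).astype(np.uint8); mk[:,:160]=0; mk[:,260:]=0
cs,_=cv2.findContours(mk,0,2); k=max(cs,key=cv2.contourArea)
pts=np.array([onz('top',u,v,.017)[:2]*1000 for u,v in k[:,0]],np.float32)
print('lid',cv2.minAreaRect(pts))
kb=(V<50).astype(np.uint8); kb[:,:180]=0;kb[:,210:]=0;kb[:240]=0;kb[275:]=0
mm=cv2.moments(kb,True);u,v=mm['m10']/mm['m00'],mm['m01']/mm['m00'];print('knob',u,v,onz('top',u,v,.04))
print('bottle',onz('top',254.4,189.6,.1),'beaker',onz('top',376,193,.05))
E
python3 m.py
```

```text
rim [[0.5555, 0.1149], [0.6229, -0.0165], [0.491, -0.0808], [0.4264, 0.0469]] C [0.524  0.0161] [0.1459, 0.1476, 0.1468, 0.1431]
yaw [26.90102082 26.98095202]
handle [0.5307 0.0199 0.2694] 0.0024385687763016743
hinge [0.60419401 0.05689605] clamp angle 54.745771114137966 len 0.1425918854704138 lat 0.0003767976607059726
red [ 0.4813 -0.3186  0.066 ] [array([ 0.48207643, -0.32176079,  0.06329727]), np.float64(0.005117086530244071)]
blue [ 0.4176 -0.2308  0.066 ] [array([ 0.41807237, -0.23336857,  0.06389797]), np.float64(0.004586254274332198)]
lid ((516.7997436523438, 314.718994140625), (107.21797943115234, 106.84996032714844), 28.018577575683594)
knob 193.56589147286823 255.28682170542635 [0.51618063 0.31285499 0.04      ]
bottle [0.67575264 0.14750164 0.1       ] beaker [ 0.67731361 -0.15804914  0.05      ]
```

Emit:
{"name": "send_rows", "arguments": {"targets": [[[0,0,-20,0,0,-8,0],[0,0,-20,0,0,-8,0],[0,0,-20,0,0,-8,0],[0,0,-20,0,0,-8,0],[0,0,-20,0,0,-8,0],[0,0,-20,0,0,-8,0],[0,0,-20,0,0,-1,0]]]}}

```text
time_s: 0.85
eef_pos: [0.2434, 0.6025, 0.3499]
orientation: [-0.368, -0.604, 0.604, 0.368]
force: [0.2, 0.3, 0.3]
width: 0.999
```

```bash
cat >> h.py <<'E'
from scipy.spatial.transform import Rotation as Ro
def go(x,y,z,psi):
    "tool-frame delta (mm, deg about tool y) from present pose to TCP target"
    s=r.read_state(); p=np.array(s['eef_pos']); M=Ro.from_quat(s['orientation']).as_matrix()
    tg=np.radians(psi);T=np.array([[np.cos(tg),0,-np.sin(tg)],[np.sin(tg),0,np.cos(tg)],[0,-1,0]])
    print('t',round(s['time_s'],2),'pos',p.round(4),'psi',np.degrees(np.arctan2(M[1,0],M[0,0])).round(2),'w',round(s['width'],3),'F',np.round(s['force'],1),'q',np.round(s['qpos'],2))
    print(' d mm',(M.T@(np.array([x,y,z])-p)*1000).round(1),' rot deg',np.degrees(Ro.from_matrix(M.T@T).as_rotvec()).round(2))
E
python3 -c "
from h import *
go(.5307,.0199,.34,117)"
```

```text
t 0.85 pos [0.2434 0.6025 0.3499] psi 117.3 w 0.999 F [0.2 0.3 0.3] q [-1.21  0.31 -0.07  1.21  0.02  1.62  0.78]
 d mm [-649.4   10.2   11.9]  rot deg [-0.03  0.3  -0.03]
```

Emit:
{"name": "send_rows", "arguments": {"targets": [[[0,-46,0.7,0.8,0,0,0],[0,-46,0.7,0.8,0,0,0],[0,-46,0.7,0.8,0,0,0],[0,-46,0.7,0.8,0,0,0],[0,-46,0.7,0.8,0,0,0],[0,-46,0.7,0.8,0,0,0],[0,-46,0.7,0.8,0,0,0],[0,-46,0.7,0.8,0,0,0],[0,-46,0.7,0.8,0,0,0],[0,-46,0.7,0.8,0,0,0],[0,-46,0.7,0.8,0,0,0],[0,-46,0.7,0.8,0,0,0]]]}}

```text
time_s: 2.05
eef_pos: [0.4859, 0.1046, 0.3411]
orientation: [0.369, 0.603, -0.603, -0.369]
force: [1.2, 0.3, -0.8]
width: 0.999
```

Emit:
{"name": "send_rows", "arguments": {"targets": [[[0,-46,0.7,0.8,0,0,0],[0,-46,0,0.8,0,0,0],[0,0,0,0,0,0,0],[0,0,0,0,0,0,0]]]}}

```text
time_s: 2.45
eef_pos: [0.5259, 0.0228, 0.3401]
orientation: [-0.37, -0.602, 0.603, 0.37]
force: [-0.3, 0.8, -0.4]
width: 1.002
```

```bash
python3 -c "
from h import *
go(.5307,.0199,.261,117)
m=r.camera_model('wrist');im=snap('wrist','w1');np.save('pics/w1.npy',im)
print({k:np.round(v,4).tolist() for k,v in m.items()})"
```

```text
t 2.45 pos [0.5259 0.0228 0.3401] psi 116.86 w 1.002 F [-0.3  0.8 -0.4] q [-0.59  0.03  0.48  1.56 -0.01  1.55  1.93]
 d mm [-4.8 79.1 -3. ]  rot deg [-0.04 -0.14  0.01]
{'fx': 371.6483, 'fy': 371.6483, 'cx': 325.4135, 'cy': 243.7209, 'R': [[-0.4524, 0.8918, 0.0], [0.8611, 0.4368, 0.2602], [0.232, 0.1177, -0.9656]], 't': [0.2175, -0.5286, 0.3921]}
```

View pics/w1.png

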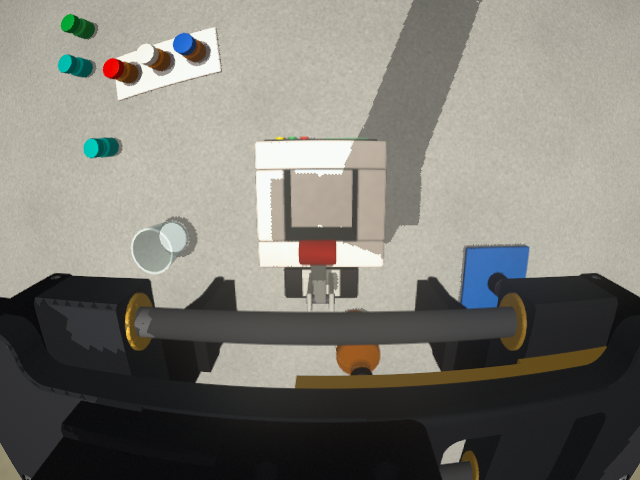

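```bash
python3 - <<'E'
from h import *
m=r.camera_model('wrist')
rim=np.array([onz('wrist',u,v,.095,m)[:2] for u,v in [(256,141),(386,141),(383.5,267),(258.5,266)]])
print(rim.round(4).tolist(),rim.mean(0),[round(float(np.linalg.norm(rim[i]-rim[i-1])),4) for i in range(4)])
ax=rim[2]+rim[3]-rim[0]-rim[1]; ay=rim[1]+rim[2]-rim[0]-rim[3]
print(np.degrees([np.arctan2(ax[1],ax[0]),np.arctan2(-ay[0],ay[1])]))
im=np.load('pics/w1.npy');H,S,V=cv2.split(cv2.cvtColor(im,cv2.COLOR_RGB2HSV))
mk=((H<6)|(H>172))&(S>150)&(V>80); mk[:230]=0;mk[270:]=0;mk[:,:290]=0;mk[:,345:]=0
ys,xs=np.nonzero(mk);print(xs.mean(),ys.mean(),xs.min(),xs.max(),ys.min(),ys.max())
print('h',tri(ray('wrist',xs.mean(),ys.mean(),m),ray('top',299.3,241.2)),tri(ray('wrist',xs.mean(),ys.mean(),m),ray('scene',360.2,164.1)))
print('vial',onz('wrist',112,69,.066,m))
E
```

```text
[[0.492, -0.0809], [0.4255, 0.0501], [0.5575, 0.1193], [0.625, -0.0156]] [0.52500297 0.01822303] [0.1483, 0.1469, 0.1491, 0.1508]
[26.92435849 26.74725647]
317.1583924349882 251.95271867612294 299 335 240 263
h (array([0.53122021, 0.02117563, 0.26272203]), np.float64(0.0010365328750437028)) (array([0.52973679, 0.01928627, 0.26887888]), np.float64(0.001373779933456548))
vial [ 0.48448139 -0.31760639  0.066     ]
```

Emit:
{"name": "send_rows", "arguments": {"targets": [[[0,-2,20,-1,0,0,0],[0,-2,20,-2,0,0,0],[0,0,20,0,0,0,0],[0,0,20,0,0,0,0],[0,0,0,0,0,0,0]]]}}

```text
time_s: 3.0
eef_pos: [0.5286, 0.0233, 0.2579]
orientation: [-0.367, -0.603, 0.604, 0.37]
force: [-0.5, -0.9, 0.0]
width: 1.0
```

```bash
python3 -c "
from h import *
go(.531,.0205,.259,117)
snap('wrist','w2')"
```

```text
t 3.0 pos [0.5286 0.0233 0.2579] psi 117.17 w 1.0 F [-0.5 -0.9  0. ] q [-0.58  0.06  0.48  1.7  -0.03  1.39  1.95]
 d mm [-3.6 -1.1 -0.9]  rot deg [-0.23  0.17  0.08]
```

View pics/w2.png

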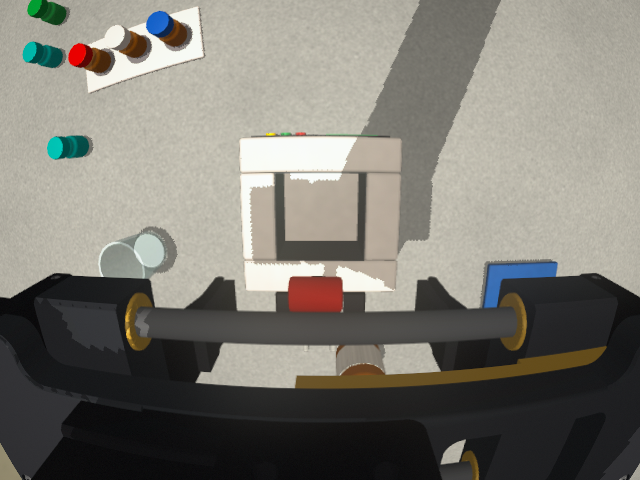

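Emit:
{"name": "send_rows", "arguments": {"targets": [[[0.3,-4,0,-1,0,0,0],[0.7,0,0,0,0,0,0],[0.8,0,0,0,0,0,0],[0.8,0,0,0,0,0,0],[0.8,0,0,0,0,0,0],[0.8,0,0,0,0,0,0]]], "squeeze": 15}}

```text
time_s: 3.65
eef_pos: [0.5331, 0.0186, 0.2605]
orientation: [0.369, 0.603, -0.603, -0.369]
force: [-0.1, -0.1, -0.6]
width: 0.542
```

```bash
python3 -c "
from h import *
go(.531,.0205,.259,117)
snap('wrist','w3')
th=0.955
# chord deltas along the arc (tool z = -x_cal, y = down)
for d in (68,80,92,104,117): 
  a=np.radians(d); print(d, 'x_cal',round(-140*np.cos(a),1),'z',round(140*np.sin(a),1))
"
```

```text
t 3.65 pos [0.5331 0.0186 0.2605] psi 117.01 w 0.542 F [-0.1 -0.1 -0.6] q [-0.57  0.06  0.48  1.69 -0.03  1.39  1.96]
 d mm [2.7 1.5 1. ]  rot deg [0.   0.01 0.  ]
68 x_cal -52.4 z 129.8
80 x_cal -24.3 z 137.9
92 x_cal 4.9 z 139.9
104 x_cal 33.9 z 135.8
117 x_cal 63.6 z 124.7
```

View pics/w3.png

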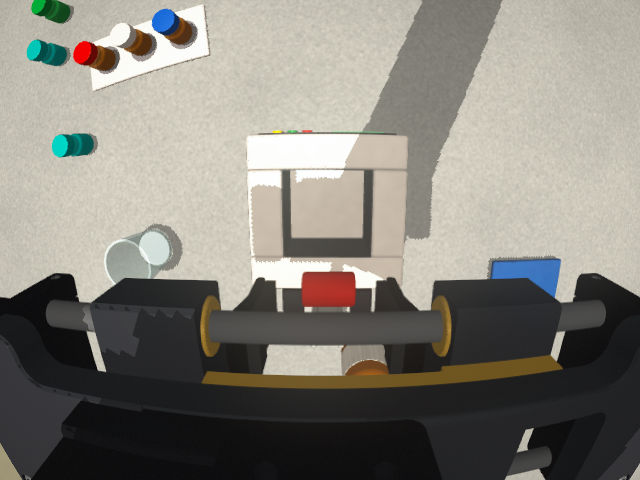

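Emit:
{"name": "send_rows", "arguments": {"targets": [[[0.8,0,0,0,0,0,0],[0.8,0,0,0,0,0,0],[0.8,0,0,0,0,0,0],[0.8,0,0,0,0,0,0],[0.8,0,0,0,0,0,0]]]}}

```text
time_s: 4.2
eef_pos: [0.5333, 0.0186, 0.2607]
orientation: [0.37, 0.603, -0.603, -0.369]
force: [-1.8, 0.2, 3.8]
width: 0.198
```

```bash
python3 -c "
from h import *
snap('wrist','w4');snap('scene','s4')
im=cv2.imread('pics/s4.png');cv2.imwrite('pics/s4c.png',cv2.resize(im[60:285,230:530],(800,600)))"
```

```text
(no output)
```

View pics/w4.png

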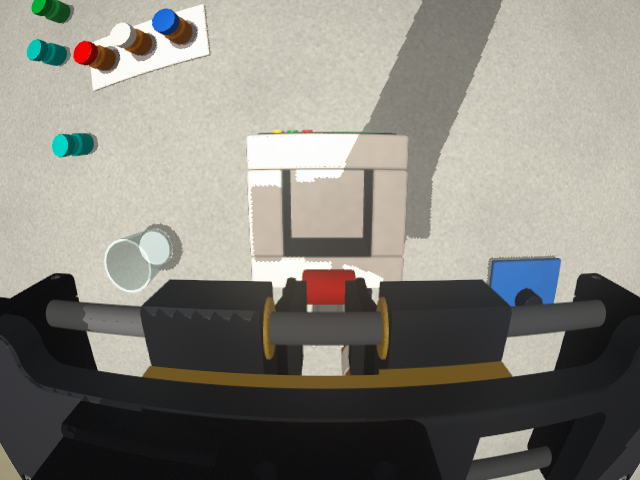

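View pics/s4c.png

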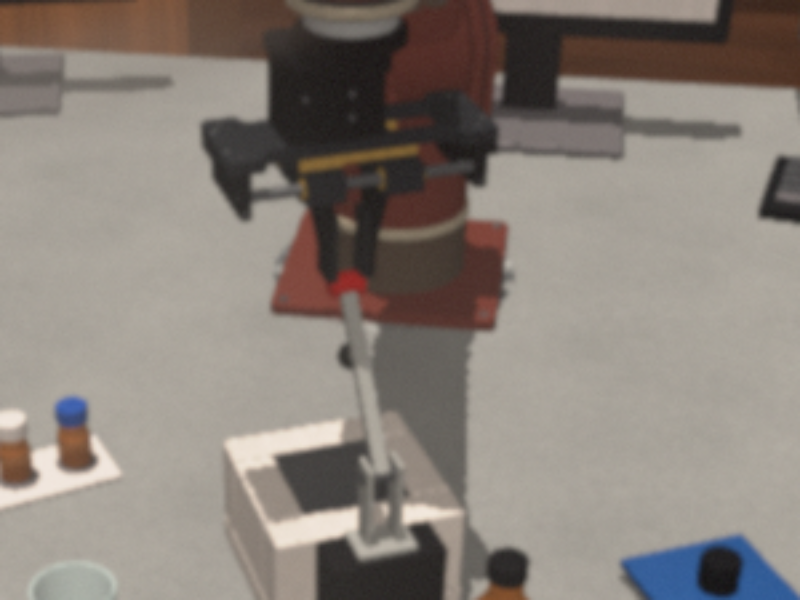

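```bash
cat >> h.py <<'E'
def proj(n,X,m=None):
    m=m or r.camera_model(n); c=np.array(m['R'])@np.array(X)+np.array(m['t'])
    if n=='wrist':
        a=np.arctan2(np.hypot(c[0],c[1]),c[2])/np.hypot(c[0],c[1]); x,y=c[0]*a,c[1]*a
    else: x,y=c[:2]/c[2]
    return np.array([m['cx']+m['fx']*x,m['cy']+m['fy']*y])
E
python3 - <<'E'
from h import *
s=r.read_state();p=np.array(s['eef_pos']);M=Ro.from_quat(s['orientation']).as_matrix()
print(p,s['width'],s['force'])
m=r.camera_model('wrist')
for o in((0,0,0),(0,-8,0),(0,11,0),(13,-8,0),(-13,-8,0)): print(o,proj('wrist',p+M@(np.array(o)/1000),m))
im=r.snapshot('wrist');sc=r.snapshot('scene')
def red(im,b):
    H,S,V=cv2.split(cv2.cvtColor(im,cv2.COLOR_RGB2HSV));mk=((H<6)|(H>172))&(S>150)&(V>80)
    q=np.zeros_like(mk);q[b[2]:b[3],b[0]:b[1]]=1;ys,xs=np.nonzero(mk&q);return xs.mean(),ys.mean(),xs.min(),xs.max(),ys.min(),ys.max()
a=red(im,(290,370,255,310));b=red(sc,(340,385,150,180));print(a,b)
h,e=tri(ray('wrist',a[0],a[1],m),ray('scene',b[0],b[1]));print(h,e,'tool',M.T@(h-p)*1000)
tp=r.snapshot('top');cv2.imwrite('pics/t5.png',cv2.resize(tp[160:310,220:420,::-1],(800,600)))
E
```

```text
[0.53318687 0.01848706 0.26056126] 0.20362023737746685 [1.08578258e-04 7.46725843e-01 3.93509703e+00]
(0, 0, 0) [325.31068658 288.25969184]
(0, -8, 0) [325.30440402 294.36107719]
(0, 11, 0) [325.31857829 280.60959128]
(13, -8, 0) [351.82426899 294.29328151]
(-13, -8, 0) [298.78523189 294.25755359]
(np.float64(326.6961403508772), np.float64(285.3073684210526), np.int64(303), np.int64(354), np.int64(270), np.int64(303)) (np.float64(360.0235294117647), np.float64(165.8235294117647), np.int64(353), np.int64(366), np.int64(162), np.int64(170))
[0.52980529 0.01794912 0.26501563] 0.0007738558063000561 tool [ 1.05555503 -4.45560684  3.25565301]
```

View pics/t5.png

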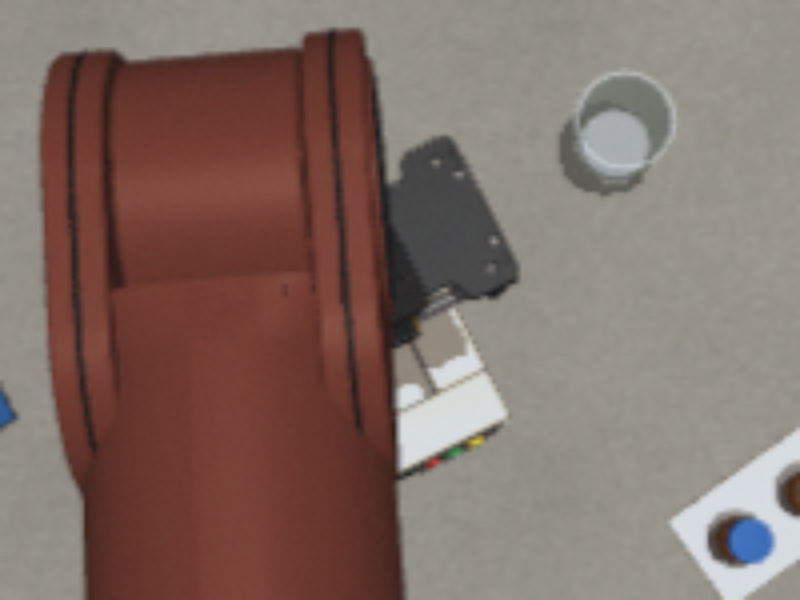

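Emit:
{"name": "send_rows", "arguments": {"targets": [[[1,0,0,0,0,0,0],[1,0,0,0,0,0,0],[1,0,0,0,0,0,0]]]}}

```text
time_s: 4.75
eef_pos: [0.5332, 0.0184, 0.2603]
orientation: [-0.37, -0.603, 0.603, 0.369]
force: [-0.2, 0.7, 2.3]
width: 0.039
```

```bash
python3 -c "
from h import *
im=snap('wrist','w6');cv2.imwrite('pics/w6c.png',cv2.resize(im[220:400,210:450,::-1],(800,600)));im=snap('scene','s6')
cv2.imwrite('pics/s6c.png',cv2.resize(im[110:230,290:450,::-1],(800,600)))"
```

```text
(no output)
```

View pics/w6c.png

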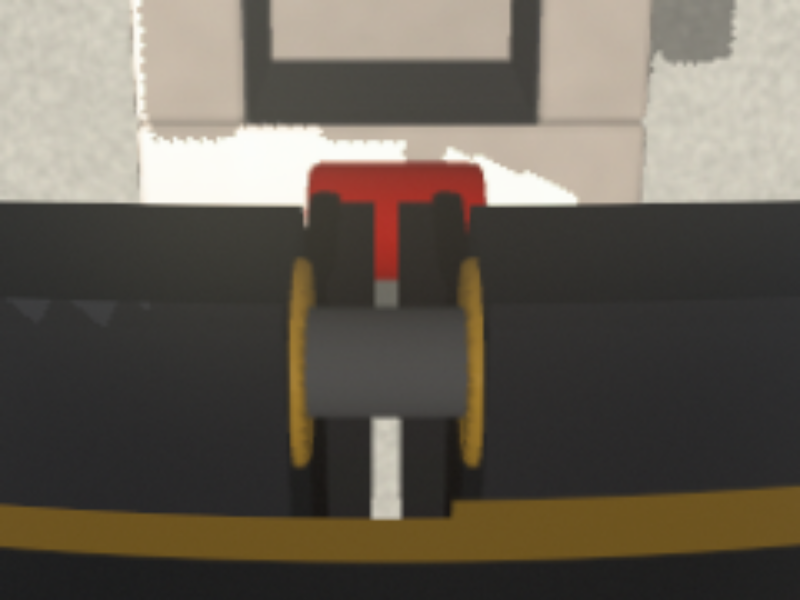

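View pics/s6c.png

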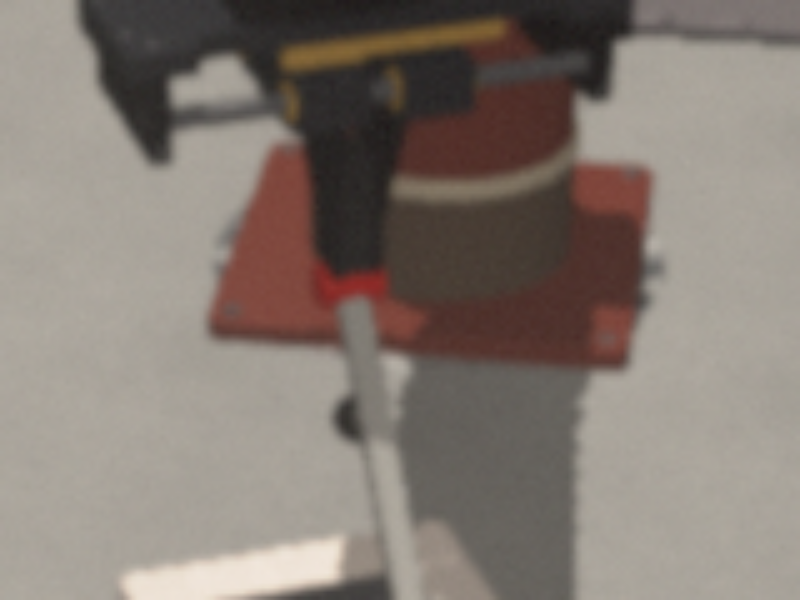

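```bash
python3 - <<'E'
from h import *
s=r.read_state();p=np.array(s['eef_pos']);M=Ro.from_quat(s['orientation']).as_matrix()
print(p)
for o in((0,11,0),(0,11,9.5),(0,11,-9.5),(0,-8,0),(0,-8,9.5),(0,-11,9.5),(0,-8,-9.5)):
    X=p+M@(np.array(o)/1000); a=proj('wrist',X);b=proj('scene',X)
    print(o,'wcrop',((a-[210,220])*10/3).round(0),'scrop',((b-[290,110])*5).round(0))
E
```

```text
[0.53310939 0.01844594 0.26033358]
(0, 11, 0) wcrop [384. 202.] scrop [348. 320.]
(0, 11, 9.5) wcrop [384. 146.] scrop [340. 308.]
(0, 11, -9.5) wcrop [384. 256.] scrop [357. 331.]
(0, -8, 0) wcrop [384. 248.] scrop [349. 276.]
(0, -8, 9.5) wcrop [384. 187.] scrop [341. 264.]
(0, -11, 9.5) wcrop [384. 195.] scrop [341. 257.]
(0, -8, -9.5) wcrop [384. 306.] scrop [358. 287.]
```

Emit:
{"name": "send_rows", "arguments": {"targets": [[[0.4,0,-5,0,0,0,0],[0.4,0,-5,0,0,0,0],[0.4,0,0,0,0,0,0],[0.4,0,0,0,0,0,0],[0.4,0,0,0,0,0,0],[0.4,0,0,0,0,0,0],[0.4,0,0,0,0,0,0],[0.4,0,0,0,0,0,0],[0.4,0,10,1,0,0,0],[0.4,0,10,1,0,0,0],[0.4,0,10,1,0,0,0]]]}}

```text
time_s: 5.95
eef_pos: [0.53, 0.017, 0.239]
orientation: [-0.369, -0.603, 0.603, 0.37]
force: [-0.0, -0.1, -0.1]
width: 0.598
```

```bash
python3 -c "
from h import *
go(.531,.0205,.259,117)
im=snap('wrist','w7');cv2.imwrite('pics/w7c.png',cv2.resize(im[220:400,210:450,::-1],(800,600)));im=snap('scene','s7')
cv2.imwrite('pics/s7c.png',cv2.resize(im[110:230,290:450,::-1],(800,600)))"
```

```text
t 5.95 pos [0.53  0.017 0.239] psi 117.01 w 0.598 F [-0.  -0.1 -0.1] q [-0.57  0.07  0.48  1.73 -0.03  1.35  1.96]
 d mm [  2.6 -20.   -2.5]  rot deg [-0.04  0.01  0.01]
```

View pics/w7c.png

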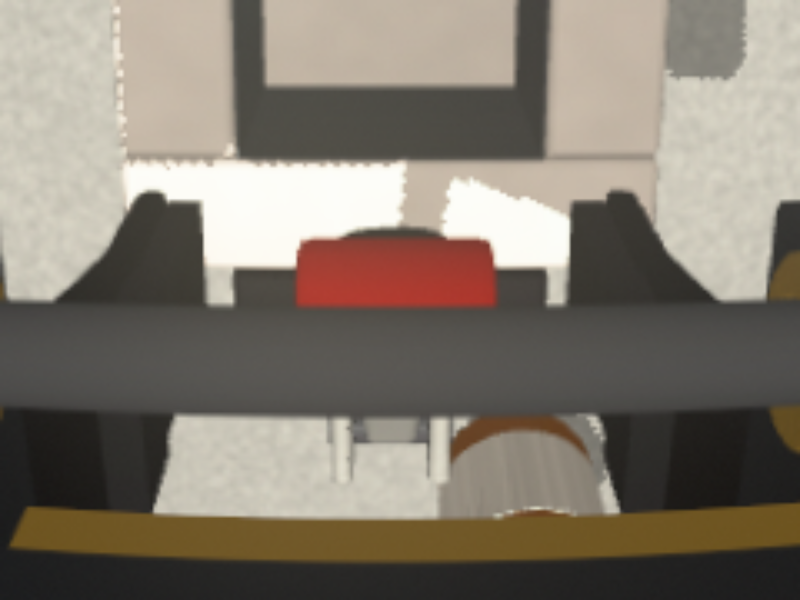

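View pics/s7c.png

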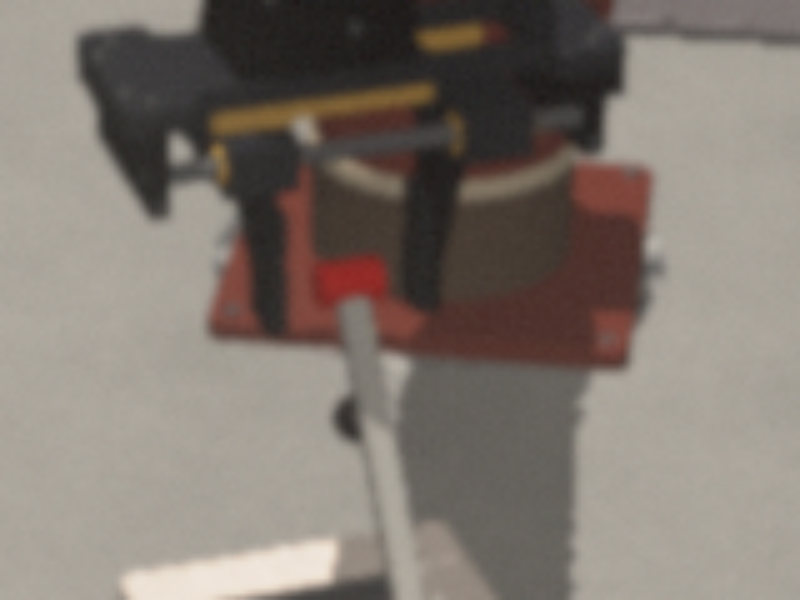

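Emit:
{"name": "send_rows", "arguments": {"targets": [[[0.9,0,0,0,0,0,0],[0.9,0,0,0,0,0,0],[0.9,0,0,0,0,0,0],[0.9,0,0,0,0,0,0],[0.9,0,0,0,0,0,0],[0.9,0,0,0,0,0,0],[0.9,0,0,0,0,0,0]]]}}

```text
time_s: 6.75
eef_pos: [0.53, 0.0184, 0.2406]
orientation: [0.369, 0.603, -0.603, -0.37]
force: [-4.0, 4.1, 3.4]
width: 0.302
```

```bash
python3 -c "
from h import *
go(.531,.0205,.259,117)
im=snap('wrist','w8');cv2.imwrite('pics/w8c.png',cv2.resize(im[220:400,210:450,::-1],(800,600)));im=snap('scene','s8')
cv2.imwrite('pics/s8c.png',cv2.resize(im[110:230,290:450,::-1],(800,600)))"
```

```text
t 6.75 pos [0.53   0.0184 0.2406] psi 117.07 w 0.302 F [-4.   4.1  3.4] q [-0.57  0.07  0.48  1.73 -0.03  1.35  1.96]
 d mm [  1.5 -18.4  -1.9]  rot deg [-0.    0.07  0.09]
```

View pics/w8c.png

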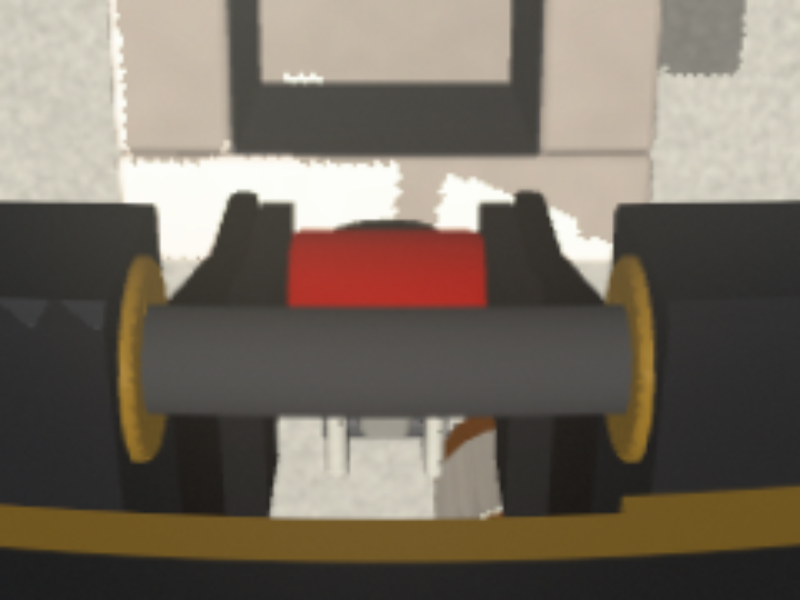

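View pics/s8c.png

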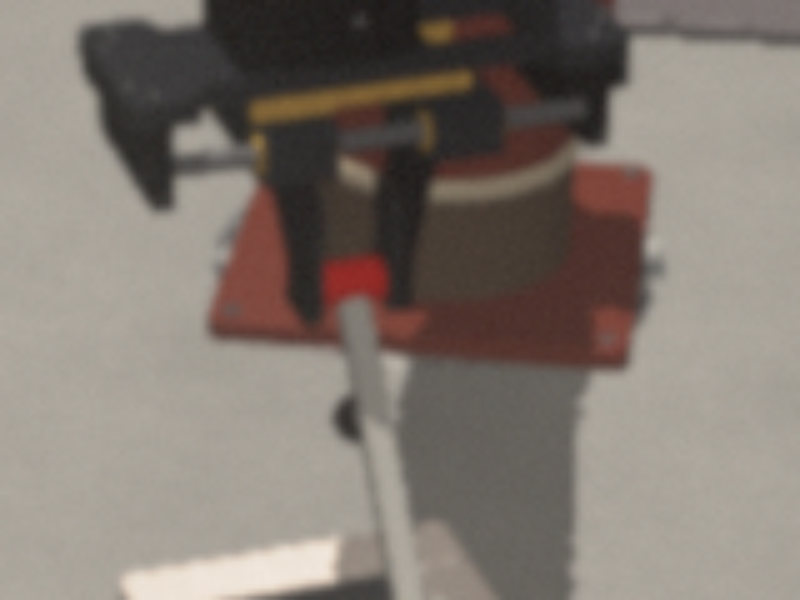

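Emit:
{"name": "send_rows", "arguments": {"targets": [[[0.9,0,-10.6,-16.4,0,0,0],[0.9,0,-8.3,-17.7,0,0,0],[0.9,0,-5.7,-18.7,0,0,0],[0.9,0,0,0,0,0,0]]], "squeeze": 20}}

```text
time_s: 7.25
eef_pos: [0.5787, 0.0432, 0.2657]
orientation: [0.369, 0.604, -0.603, -0.369]
force: [-2.9, 3.5, 5.4]
width: 0.296
```

```bash
python3 -c "
from h import *
go(.531,.0205,.259,117)
im=snap('wrist','w9');cv2.imwrite('pics/w9c.png',cv2.resize(im[220:400,210:450,::-1],(800,600)))"
```

```text
t 7.25 pos [0.5787 0.0432 0.2657] psi 117.13 w 0.296 F [-2.9  3.5  5.4] q [-0.57  0.17  0.48  1.58 -0.08  1.41  1.97]
 d mm [ 1.6  6.7 52.8]  rot deg [0.05 0.13 0.01]
```

View pics/w9c.png

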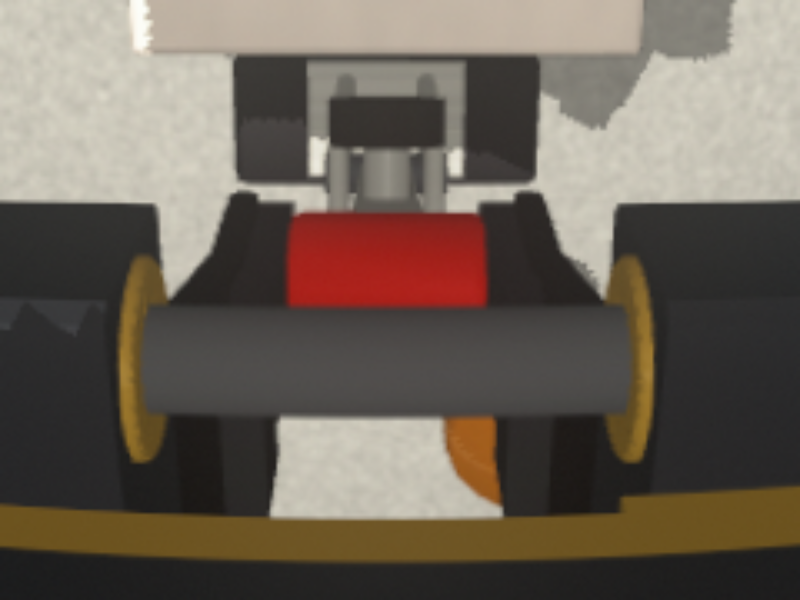

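Emit:
{"name": "send_rows", "arguments": {"targets": [[[0.9,0,-3.1,-19.3,0,0,0],[0.9,0,-0.3,-19.5,0,0,0],[0.9,0,2.4,-19.4,0,0,0],[0.9,0,5,-18.9,0,0,0],[0.9,0,7.7,-18,0,0,0],[0.9,0,0,0,0,0,0],[0.9,0,0,0,0,0,0]]]}}

```text
time_s: 8.0
eef_pos: [0.6636, 0.0864, 0.2539]
orientation: [0.369, 0.604, -0.602, -0.368]
force: [2.6, 5.1, 2.4]
width: 0.297
```

```bash
cat > ang.py <<'E'
from h import *
def red(im,guess,w=30):
    H,S,V=cv2.split(cv2.cvtColor(im,cv2.COLOR_RGB2HSV));mk=((H<6)|(H>172))&(S>150)&(V>80)
    c,l,st,ce=cv2.connectedComponentsWithStats(mk.astype(np.uint8))
    return [(ce[i].round(1).tolist(),int(st[i,4])) for i in range(1,c) if st[i,4]>15 and np.hypot(*(ce[i]-guess))<w]
def hp(deg):
    a=np.radians(deg);return np.array([.6048,.0577,.153])+.14*np.array([-np.cos(a)*.892,-np.cos(a)*.452,np.sin(a)])
if __name__=='__main__':
    im=snap('scene','sa'); 
    for d in (0,45,60,100,110,117,123): print(d,proj('scene',hp(d)).round(1))
    for d in (0,110,117): print('h',d,hp(d).round(4))
    print(red(im,proj('scene',hp(115)),40))
    cv2.imwrite('pics/sac.png',cv2.resize(im[90:270,270:510,::-1],(800,600)))
E
python3 -c "
from h import *
go(.531,.0205,.259,117)"; python3 ang.py
```

```text
t 8.0 pos [0.6636 0.0864 0.2539] psi 117.13 w 0.297 F [2.6 5.1 2.4] q [-0.54  0.37  0.47  1.37 -0.17  1.44  1.97]
 d mm [  1.8  -5.6 148.1]  rot deg [0.19 0.13 0.01]
0 [351.  201.6]
45 [358.1 168.4]
60 [363.2 164.9]
100 [381.2 180.7]
110 [385.8 190.4]
117 [388.9 198.3]
123 [391.4 205.7]
h 0 [ 0.4799 -0.0056  0.153 ]
h 110 [0.6475 0.0793 0.2846]
h 117 [0.6615 0.0864 0.2777]
[([389.6, 195.8], 104)]
```

View pics/sac.png

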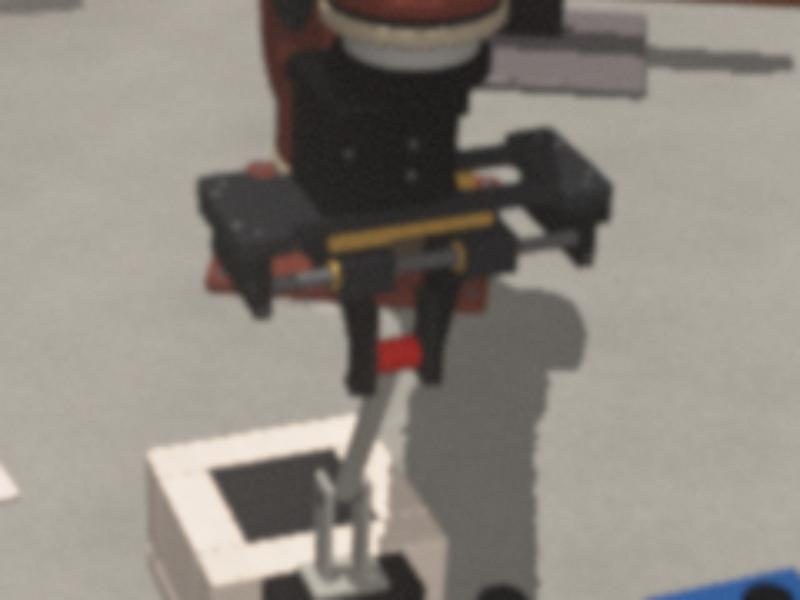

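Emit:
{"name": "send_rows", "arguments": {"targets": [[[0.4,0,0,0,0,0,0],[0.4,0,0,0,0,0,0],[0.4,0,0,0,0,0,0],[0.4,0,0,0,0,0,0],[0.4,0,-20,0,0,0,0],[0.4,0,-25,0,0,0,0],[0.4,0,-25,0,0,0,0],[0.4,0,-10,20,0,0,0],[0.4,0,0,20,0,0,0]]]}}

```text
time_s: 8.95
eef_pos: [0.6268, 0.0657, 0.3348]
orientation: [0.37, 0.603, -0.603, -0.369]
force: [0.6, -0.9, 0.2]
width: 0.598
```

Emit:
{"name": "send_rows", "arguments": {"targets": [[[0.4,0,0,0,0,8.1,0],[0.4,0,0,0,0,8.1,0],[0.4,0,0,0,0,8.1,0],[0.4,0,0,0,0,8.1,0],[0.4,0,0,0,0,8.1,0],[0.4,0,0,0,0,8.1,0],[0.4,0,0,0,0,8.1,0],[0.4,0,0,0,0,8.1,0],[0.4,0,0,0,0,8.1,0],[0.4,0,0,0,0,8.1,0]]]}}

```text
time_s: 9.95
eef_pos: [0.6264, 0.0659, 0.3333]
orientation: [0.673, 0.216, -0.217, -0.673]
force: [-0.3, -0.7, -0.5]
width: 0.605
```

```bash
python3 ang.py;python3 -c "
from h import *
go(.4825,-.3185,.26,36)"
```

```text
0 [351.  201.6]
45 [358.1 168.4]
60 [363.2 164.9]
100 [381.2 180.7]
110 [385.8 190.4]
117 [388.9 198.3]
123 [391.4 205.7]
h 0 [ 0.4799 -0.0056  0.153 ]
h 110 [0.6475 0.0793 0.2846]
h 117 [0.6615 0.0864 0.2777]
[([387.2, 196.0], 108)]
t 10.0 pos [0.6265 0.066  0.3332] psi 35.16 w 0.6 F [ 0.4  0.1 -0.6] q [-0.7   0.3   0.69  1.34 -0.19  1.57  0.59]
 d mm [-339.1   73.2 -231.4]  rot deg [-0.   -0.84 -0.01]
```

View pics/sac.png

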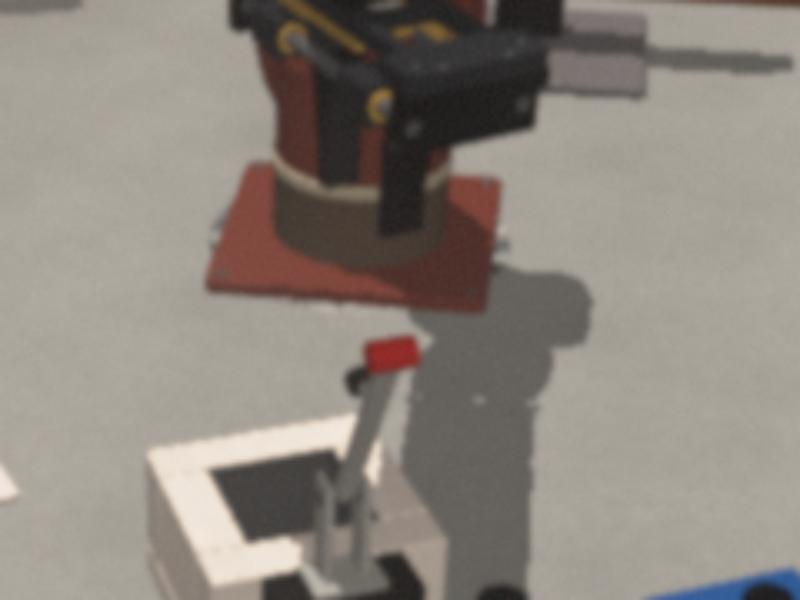

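Emit:
{"name": "send_rows", "arguments": {"targets": [[[0.4,-34,5,-23,0,-0.8,0],[0.4,-34,8,-23,0,0,0],[0.4,-34,8,-23,0,0,0],[0.4,-34,10,-23,0,0,0],[0.4,-34,10,-23,0,0,0],[0.4,-34,10,-23,0,0,0],[0.4,-34,10,-23,0,0,0],[0.4,-34,10,-23,0,0,0],[0.4,-34,10,-23,0,0,0],[0.4,-33,10,-24,0,0,0],[0.4,0,0,0,0,0,0],[0.4,0,0,0,0,0,0]]]}}

```text
time_s: 11.2
eef_pos: [0.492, -0.3229, 0.2421]
orientation: [-0.671, -0.223, 0.223, 0.671]
force: [0.1, 0.9, 1.0]
width: 0.601
```

```bash
python3 -c "
from h import *
go(.4825,-.3185,.12,36)
m=r.camera_model('wrist');im=snap('wrist','w10');np.save('pics/w10.npy',im);np.savez('pics/w10m.npz',**m)"
```

```text
t 11.2 pos [ 0.492  -0.3229  0.2421] psi 36.78 w 0.601 F [0.1 0.9 1. ] q [-0.23  0.25  0.89  1.61 -0.2   1.38  1.32]
 d mm [ -5.  122.1   9.2]  rot deg [-0.02  0.78 -0.03]
```

View pics/w10.png

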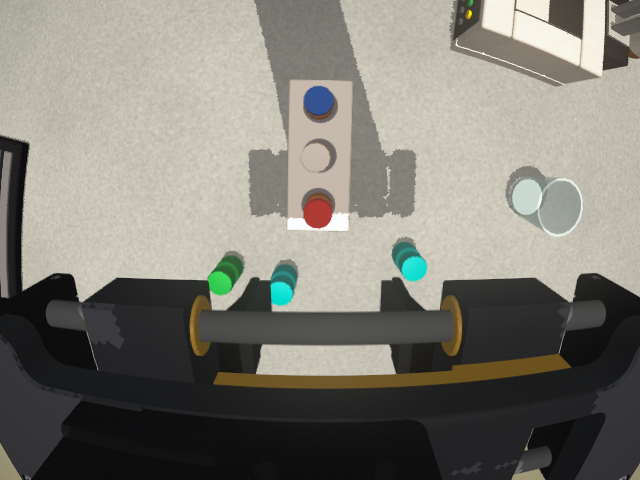

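```bash
python3 - <<'E'
from h import *
m=dict(np.load('pics/w10m.npz'));im=np.load('pics/w10.npy')
H,S,V=cv2.split(cv2.cvtColor(im,cv2.COLOR_RGB2HSV))
s=r.read_state();p=np.array(s['eef_pos']);M=Ro.from_quat(s['orientation']).as_matrix()
for k,mk,z in(('red',((H<6)|(H>172))&(S>150)&(V>80),.066),('blue',(H>100)&(H<125)&(S>150)&(V>60),.066),('teal',(H>80)&(H<96)&(S>120)&(V>230),.06),('green',(H>50)&(H<75)&(S>120)&(V>140),.06)):
    c,l,st,ce=cv2.connectedComponentsWithStats(mk.astype(np.uint8))
    for i in range(1,c):
        if st[i,4]>150:
            X=onz('wrist',*ce[i],z,m); print(k,ce[i].round(1),st[i],X.round(4),'tool',(M.T@(X-p)*1000).round(1))
E
```

```text
red [317.4 212.7] [304 198  28  30 647] [ 0.4817 -0.3218  0.066 ] tool [ -9.2 176.2   6.5]
blue [318.2  99.9] [305  86  28  28 609] [ 0.4179 -0.2348  0.066 ] tool [ -8.  176.3 114.4]
green [219.2 282.6] [208 271  24  24 443] [ 0.4428 -0.4449  0.06  ] tool [-114.2  182.2  -68.5]
```

```bash
python3 - <<'E'
from h import *
v=np.array([.482,-.321,.06]);M=Ro.from_quat(r.read_state()['orientation']).as_matrix()
for u in((434.5,224),(477.5,261.5),(489,285)):
    X=onz('top',*u,.06);print(X.round(4),'tool rel red',(M.T@(X-v)*1000).round(1))
go(.482,-.321,.12,36.3)
E
```

```text
[ 0.5955 -0.3043  0.06  ] tool rel red [100.8  -0.  -54.8]
[ 0.5008 -0.4096  0.06  ] tool rel red [-38.2  -0.  -82.2]
[ 0.4423 -0.4364  0.06  ] tool rel red [-101.    -0.   -68.4]
t 11.25 pos [ 0.493  -0.3215  0.2422] psi 36.89 w 0.597 F [-0.1 -0.1 -0.3] q [-0.23  0.25  0.89  1.61 -0.2   1.38  1.32]
 d mm [ -8.5 122.2   7. ]  rot deg [-0.02  0.59  0.01]
```

Emit:
{"name": "send_rows", "arguments": {"targets": [[[0.4,-8.5,28,7,0,0.5,0],[0.4,0,28,0,0,0,0],[0.4,0,28,0,0,0,0],[0.4,0,28,0,0,0,0],[0.4,0,28,0,0,0,0],[0.4,0,0,0,0,0,0]]]}}

```text
time_s: 11.85
eef_pos: [0.4812, -0.3182, 0.0993]
orientation: [-0.67, -0.22, 0.223, 0.673]
force: [-0.3, 0.8, 0.5]
width: 0.602
```

```bash
python3 -c "
from h import *
go(.482,-.321,.022,36.3)
snap('wrist','w11')
im=snap('scene','s11');cv2.imwrite('pics/s11c.png',cv2.resize(im[130:280,150:350,::-1],(800,600)))"
```

```text
t 11.85 pos [ 0.4812 -0.3182  0.0993] psi 36.53 w 0.602 F [-0.3  0.8  0.5] q [-0.18  0.36  0.84  1.81 -0.3   1.11  1.4 ]
 d mm [-0.8 77.3 -3.1]  rot deg [-0.28  0.23 -0.13]
```

View pics/w11.png

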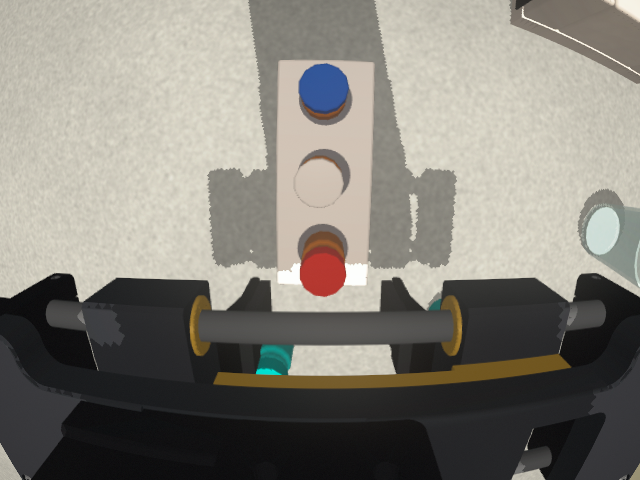

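View pics/s11c.png

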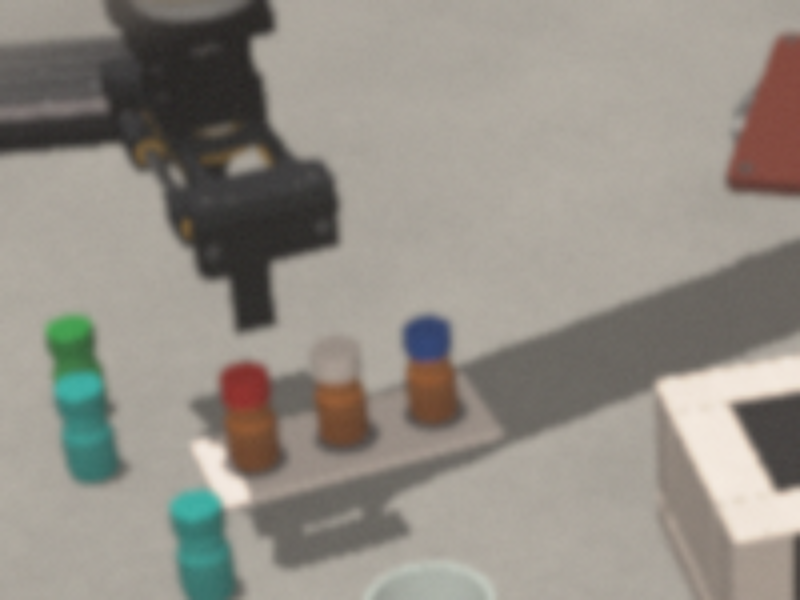

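```bash
python3 - <<'E'
from h import *
print(onz('wrist',323,271,.066))
s=r.read_state();p=np.array(s['eef_pos']);M=Ro.from_quat(s['orientation']).as_matrix()
print((M.T@(onz('wrist',323,271,.066)-p)*1000).round(1))
# tip height from scene: tip at crop (255,328) nearest finger (+x tool side), centre of its bottom
u,v=150+255/4,130+328/4
for k in (26,33,40):
  for y in (-20,-10,0,11): print(k,y,proj('scene',p+M@np.array([k/1000,y/1000,0])).round(1),(u,v))
E
```

```text
[ 0.4836434  -0.32403718  0.066     ]
[-1.4 36.9 -3.5]
26 -20 [212.4 207.4] (213.75, 212.0)
26 -10 [212.9 211.3] (213.75, 212.0)
26 0 [213.5 215.2] (213.75, 212.0)
26 11 [214.1 219.4] (213.75, 212.0)
33 -20 [213.3 208.9] (213.75, 212.0)
33 -10 [213.9 212.8] (213.75, 212.0)
33 0 [214.4 216.7] (213.75, 212.0)
33 11 [215.  220.9] (213.75, 212.0)
40 -20 [214.3 210.4] (213.75, 212.0)
40 -10 [214.8 214.4] (213.75, 212.0)
40 0 [215.4 218.3] (213.75, 212.0)
40 11 [216.  222.5] (213.75, 212.0)
```

Emit:
{"name": "send_rows", "arguments": {"targets": [[[0.4,-1,0,-3.5,0,0,0],[0.4,0,20,0,0,0,0],[0.4,0,20,0,0,0,0],[0.4,0,20,0,0,0,0],[0.4,0,15,0,0,0,0],[0.4,0,8,0,0,0,0],[0.4,0,0,0,0,0,0]]]}}

```text
time_s: 12.65
eef_pos: [0.4832, -0.3246, 0.019]
orientation: [-0.672, -0.22, 0.221, 0.672]
force: [0.1, 0.1, 0.0]
width: 0.598
```

```bash
python3 -c "
from h import *
go(.482,-.321,.022,36.3)
snap('wrist','w12')
im=snap('scene','s12');cv2.imwrite('pics/s12c.png',cv2.resize(im[130:280,150:350,::-1],(800,600)))"
```

```text
t 12.65 pos [ 0.4832 -0.3246  0.019 ] psi 36.32 w 0.598 F [0.1 0.1 0. ] q [-0.11  0.47  0.78  1.86 -0.4   0.97  1.48]
 d mm [ 1.2 -3.   3.6]  rot deg [-0.03  0.02 -0.02]
```

View pics/w12.png

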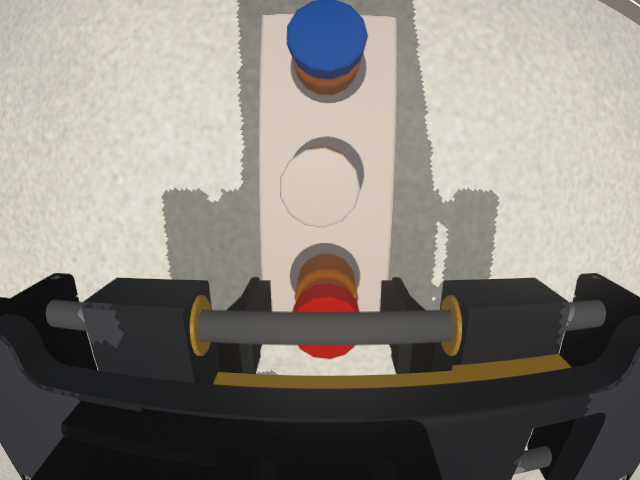

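View pics/s12c.png

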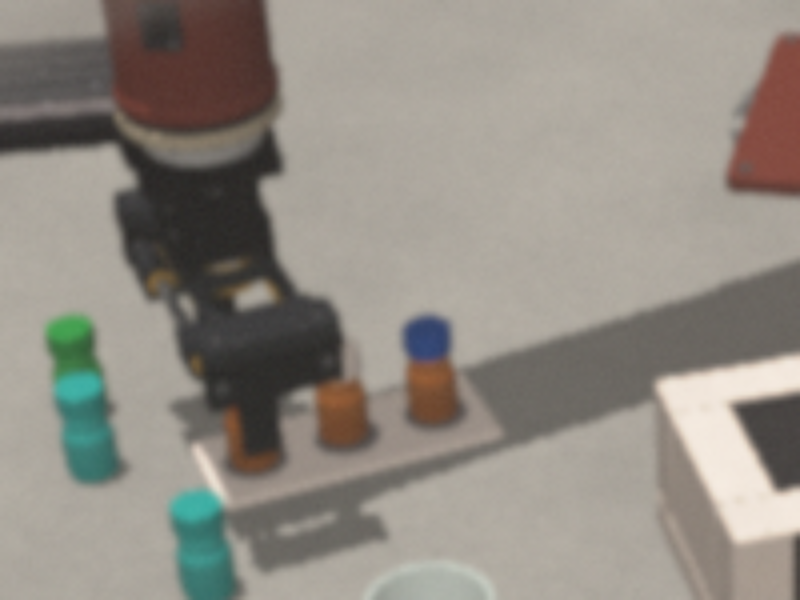

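```bash
python3 - <<'E'
from h import *
s=r.read_state();p=np.array(s['eef_pos']);M=Ro.from_quat(s['orientation']).as_matrix()
X=onz('wrist',326,320,.066);print(X,(M.T@(X-p)*1000).round(1))
for o in((33,-11,0),(33,-11,9.5),(33,-11,-9.5)): print(o,(proj('scene',p+M@(np.array(o)/1000))-[150,130])*4)
for X in((.482,-.321,.006),(.4836,-.324,.006),(.482,-.321,.066)): print(X,(proj('scene',X)-[150,130])*4)
E
```

```text
[ 0.48081733 -0.32074927  0.066     ] [  0.2 -45.9   5.1]
(33, -11, 0) [264.30196794 454.98950344]
(33, -11, 9.5) [280.60179028 450.61516329]
(33, -11, -9.5) [247.92331192 459.38499998]
(0.482, -0.321, 0.006) [259.963789   459.97410544]
(0.4836, -0.324, 0.006) [254.08329054 461.05559586]
(0.482, -0.321, 0.066) [247.33197567 373.04628185]
```

Emit:
{"name": "send_rows", "arguments": {"targets": [[[0.4,0,2,2,0,0,0],[0.8,0,0,0,0,0,0],[0.8,0,0,0,0,0,0],[0.8,0,0,0,0,0,0],[0.8,0,0,0,0,0,0],[0.8,0,0,0,0,0,0],[0.8,0,0,0,0,0,0],[0.8,0,0,0,0,0,0]]], "squeeze": 12}}

```text
time_s: 13.55
eef_pos: [0.4823, -0.323, 0.0174]
orientation: [0.672, 0.22, -0.22, -0.672]
force: [-0.0, 0.4, 1.7]
width: 0.328
```

```bash
python3 -c "
from h import *
go(.482,-.321,.022,36.3)
snap('wrist','w13')"
```

```text
t 13.55 pos [ 0.4823 -0.323   0.0174] psi 36.31 w 0.328 F [-0.   0.4  1.7] q [-0.12  0.47  0.78  1.87 -0.4   0.96  1.48]
 d mm [ 1.  -4.6  1.8]  rot deg [0.01 0.01 0.01]
```

View pics/w13.png

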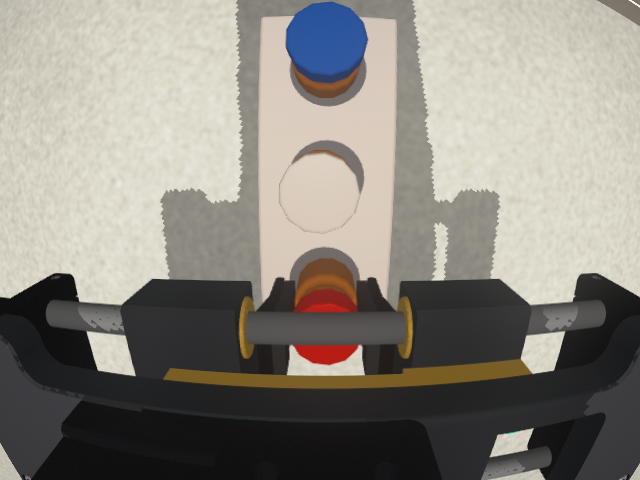

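Emit:
{"name": "send_rows", "arguments": {"targets": [[[0.8,0,0,0,0,0,0],[0.8,0,-5,0,0,0,0],[0.8,0,-10,0,0,0,0],[0.8,0,-20,0,0,0,0],[0.8,0,-20,0,0,0,0],[0.8,0,-25,0,0,0,0],[0.8,0,-25,0,0,0,0],[0.8,0,-25,0,0,0,0],[0.8,0,-20,0,0,0,0],[0.8,0,-10,0,0,0,0],[0.8,0,0,0,0,0,0]]]}}

```text
time_s: 14.7
eef_pos: [0.4825, -0.3234, 0.1787]
orientation: [0.672, 0.221, -0.22, -0.671]
force: [-0.2, 0.3, 0.2]
width: 0.327
```

```bash
python3 -c "
from h import *
go(.5245,.017,.177,116.9)
snap('wrist','w14')
im=snap('scene','s14');cv2.imwrite('pics/s14c.png',cv2.resize(im[100:280,150:390,::-1],(800,600)))"
```

```text
t 14.7 pos [ 0.4825 -0.3234  0.1787] psi 36.3 w 0.327 F [-0.2  0.3  0.2] q [-0.22  0.28  0.89  1.72 -0.23  1.25  1.35]
 d mm [235.4   1.6 249.5]  rot deg [ 1.40e-01 -8.06e+01 -1.00e-02]
```

View pics/s14c.png

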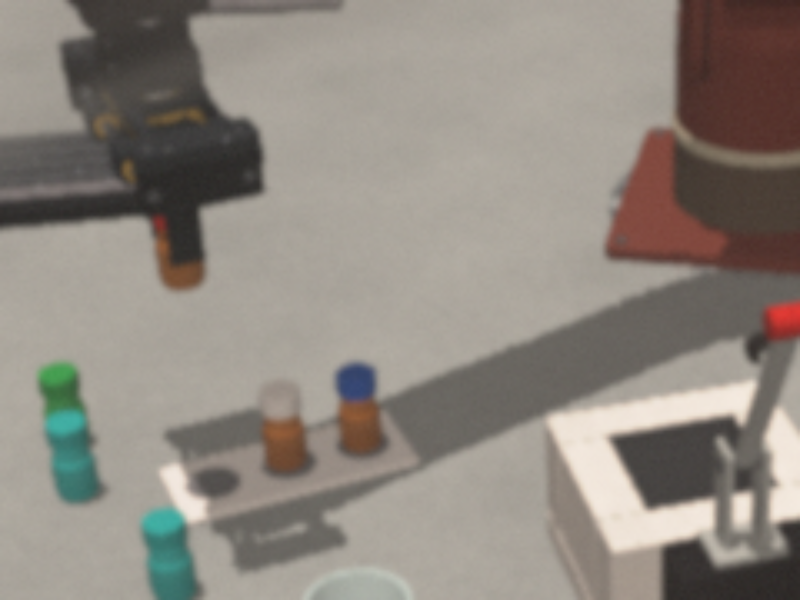

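Emit:
{"name": "send_rows", "arguments": {"targets": [[[0.8,0,0,0,0,-8,0],[0.8,0,0,0,0,-8,0],[0.8,0,0,0,0,-8,0],[0.8,0,0,0,0,-8,0],[0.8,0,0,0,0,-8,0],[0.8,0,0,0,0,-8,0],[0.8,0,0,0,0,-8,0],[0.8,0,0,0,0,-8,0],[0.8,0,0,0,0,-8,0],[0.8,0,0,0,0,-8,0],[0.8,0,0,0,0,-0.6,0]]]}}

```text
time_s: 15.9
eef_pos: [0.4815, -0.3224, 0.1758]
orientation: [-0.369, -0.602, 0.603, 0.371]
force: [-0.1, -0.5, 0.2]
width: 0.33
```

```bash
python3 -c "
from h import *
go(.5245,.017,.177,116.9)"
```

```text
t 15.9 pos [ 0.4815 -0.3224  0.1758] psi 116.85 w 0.33 F [-0.1 -0.5  0.2] q [ 0.08  0.22  0.51  1.71 -0.11  1.24  2.65]
 d mm [ 283.3   -1.  -191.7]  rot deg [-0.09 -0.05  0.1 ]
```

Emit:
{"name": "send_rows", "arguments": {"targets": [[[0.8,20,-1,-13,0,0,0],[0.8,30,0,-20,0,0,0],[0.8,30,0,-20,0,0,0],[0.8,30,0,-20,0,0,0],[0.8,30,0,-20,0,0,0],[0.8,30,0,-20,0,0,0],[0.8,30,0,-20,0,0,0],[0.8,30,0,-20,0,0,0],[0.8,30,0,-20,0,0,0],[0.8,23,0,-19,0,0,0],[0.8,0,0,0,0,0,0],[0.8,0,0,0,0,0,0]]]}}

```text
time_s: 17.1
eef_pos: [0.5245, 0.0165, 0.1769]
orientation: [-0.369, -0.602, 0.604, 0.37]
force: [-0.2, -1.0, -0.9]
width: 0.331
```

```bash
python3 -c "
from h import *
go(.5245,.017,.045,116.9)
snap('wrist','w15')
im=snap('scene','s15');cv2.imwrite('pics/s15c.png',cv2.resize(im[100:325,230:530,::-1],(800,600)))"
```

```text
t 17.1 pos [0.5245 0.0165 0.1769] psi 116.99 w 0.331 F [-0.2 -1.  -0.9] q [-0.34  0.1   0.24  1.82 -0.02  1.23  1.95]
 d mm [  0.4 131.9  -0.6]  rot deg [-0.14  0.09  0.02]
```

View pics/w15.png

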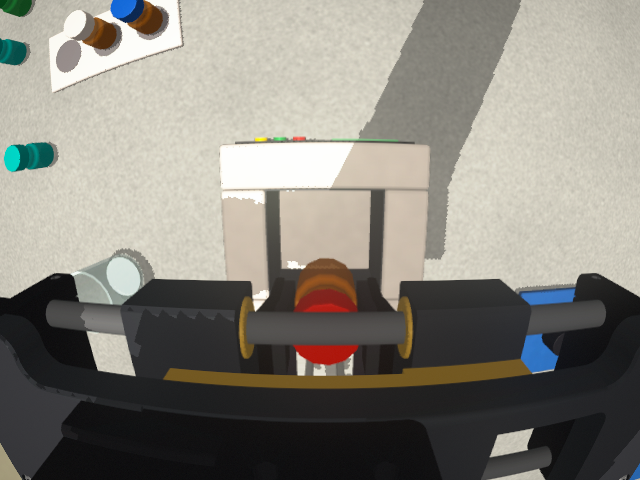

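View pics/s15c.png

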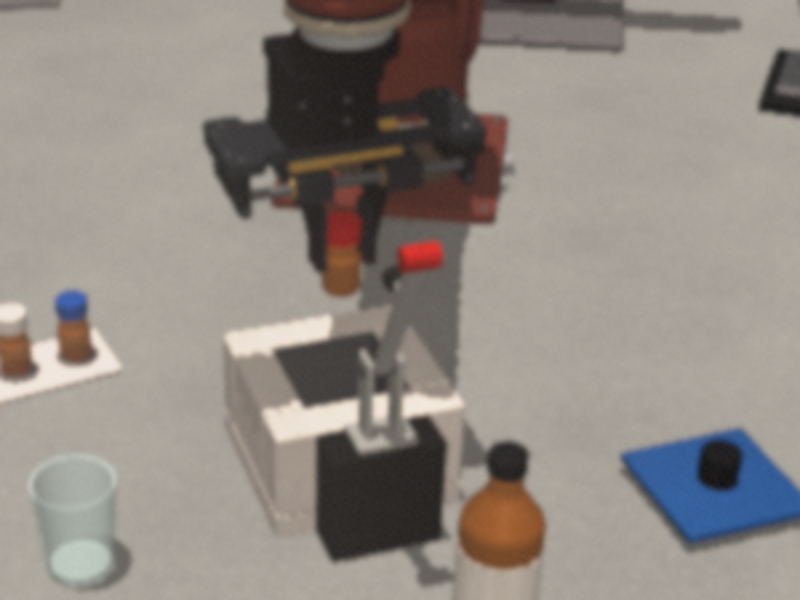

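Emit:
{"name": "send_rows", "arguments": {"targets": [[[0.8,0,20,0,0,0,0],[0.8,0,25,0,0,0,0],[0.8,0,25,0,0,0,0],[0.8,0,25,0,0,0,0],[0.8,0,20,0,0,0,0],[0.8,0,15,0,0,0,0],[0.8,0,6,0,0,0,0],[0.8,0,0,0,0,0,0],[0.8,0,0,0,0,0,0]]]}}

```text
time_s: 18.1
eef_pos: [0.5256, 0.0157, 0.0429]
orientation: [0.37, 0.603, -0.602, -0.37]
force: [0.6, 0.4, 0.3]
width: 0.33
```

```bash
python3 -c "
from h import *
go(.5245,.017,.0314,116.9)
snap('wrist','w16')"
```

```text
t 18.1 pos [0.5256 0.0157 0.0429] psi 116.86 w 0.33 F [0.6 0.4 0.3] q [-0.32  0.24  0.23  1.96 -0.07  0.95  1.98]
 d mm [ 1.6 11.5  0.4]  rot deg [ 0.04 -0.04 -0.02]
```

View pics/w16.png

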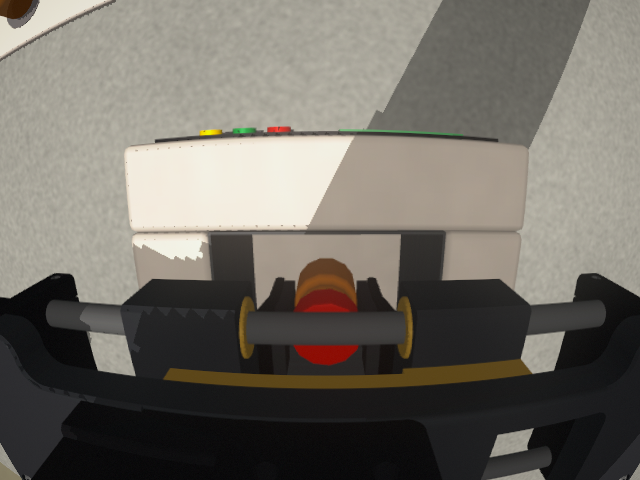

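Emit:
{"name": "send_rows", "arguments": {"targets": [[[0.8,0,4,0,0,0,0],[0.8,0,3,0,0,0,0],[0.8,0,2,0,0,0,0],[0.8,0,1,0,0,0,0],[0.8,0,0,0,0,0,0]]]}}

```text
time_s: 18.65
eef_pos: [0.525, 0.0162, 0.0321]
orientation: [-0.37, -0.603, 0.603, 0.37]
force: [1.1, 0.7, -0.0]
width: 0.33
```

Emit:
{"name": "send_rows", "arguments": {"targets": [[[0.8,0,1,0,0,0,0],[0.8,0,0,0,0,0,0]]]}}

```text
time_s: 18.85
eef_pos: [0.5253, 0.0163, 0.0314]
orientation: [0.37, 0.603, -0.603, -0.37]
force: [-0.6, 0.1, -0.1]
width: 0.332
```

Emit:
{"name": "send_rows", "arguments": {"targets": [[[0.8,0,1,0,0,0,0],[0.8,0,0,0,0,0,0]]]}}

```text
time_s: 19.05
eef_pos: [0.5258, 0.0164, 0.0312]
orientation: [0.37, 0.603, -0.602, -0.37]
force: [-2.7, 0.0, 8.3]
width: 0.328
```

Emit:
{"name": "send_rows", "arguments": {"targets": [[[0.8,0,1,0,0,0,0],[0.8,0,0,0,0,0,0]]]}}

```text
time_s: 19.25
eef_pos: [0.5261, 0.0164, 0.0308]
orientation: [0.37, 0.603, -0.602, -0.37]
force: [-3.8, 0.2, 14.2]
width: 0.329
```

Emit:
{"name": "send_rows", "arguments": {"targets": [[[0.8,0,-1.5,0,0,0,0],[0.52,0,0,0,0,0,0],[0.52,0,0,0,0,0,0],[0.52,0,0,0,0,0,0],[0.52,0,0,0,0,0,0]]]}}

```text
time_s: 19.75
eef_pos: [0.5251, 0.0162, 0.0306]
orientation: [-0.37, -0.603, 0.603, 0.37]
force: [-0.3, 0.1, -0.9]
width: 0.473
```

```bash
python3 -c "
from h import *
go(.5245,.017,.0314,116.9)
snap('wrist','w17')"
```

```text
t 19.75 pos [0.5251 0.0162 0.0306] psi 116.91 w 0.473 F [-0.3  0.1 -0.9] q [-0.32  0.26  0.23  1.97 -0.07  0.92  1.99]
 d mm [ 0.9 -0.8  0.2]  rot deg [-0.02  0.01  0.  ]
```

View pics/w17.png

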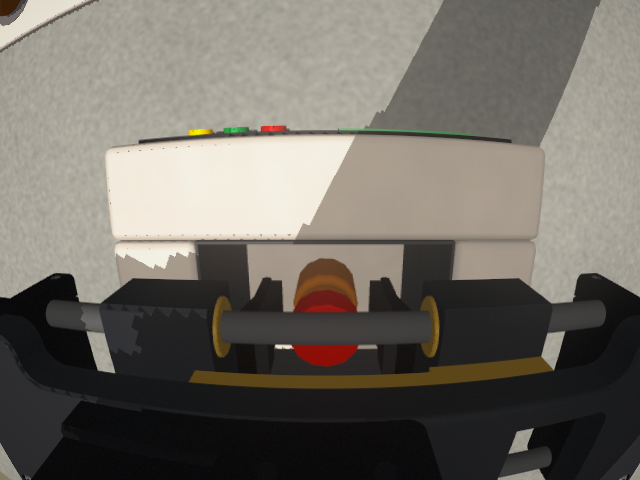

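Emit:
{"name": "send_rows", "arguments": {"targets": [[[0.52,0,-10,0,0,0,0],[0.52,0,-20,0,0,0,0],[0.52,0,-25,0,0,0,0],[0.4,0,-30,0,0,0,0],[0.4,0,-30,0,0,0,0],[0.4,0,-30,0,0,0,0],[0.4,0,-25,0,0,0,0],[0.4,0,0,0,0,0,0]]]}}

```text
time_s: 20.6
eef_pos: [0.5271, 0.0163, 0.2053]
orientation: [0.372, 0.604, -0.601, -0.368]
force: [-0.4, -0.6, 0.6]
width: 0.6
```

```bash
python3 -c "
from h import *
go(.517,.313,.2,116.9)
snap('wrist','w18')"
```

```text
t 20.6 pos [0.5271 0.0163 0.2053] psi 116.89 w 0.6 F [-0.4 -0.6  0.6] q [-0.34  0.08  0.24  1.78 -0.02  1.28  1.94]
 d mm [ 269.2    5.5 -125.1]  rot deg [ 0.36 -0.01 -0.11]
```

View pics/w18.png

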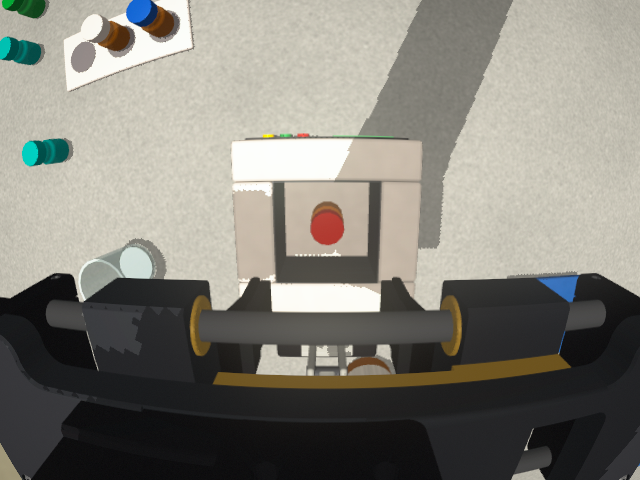

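Emit:
{"name": "send_rows", "arguments": {"targets": [[[0.4,25,0,0,0,0,0],[0.4,35,0,-10,0,0,0],[0.4,35,0,-20,0,0,0],[0.4,35,0,-20,0,0,0],[0.4,35,0,-20,0,0,0],[0.4,35,0,-20,0,0,0],[0.4,35,0,-20,0,0,0],[0.4,34,5,-15,0,0,0],[0.4,0,0,0,0,0,0],[0.4,0,0,0,0,0,0]]]}}

```text
time_s: 21.65
eef_pos: [0.514, 0.3129, 0.1944]
orientation: [-0.369, -0.602, 0.604, 0.37]
force: [-0.2, -0.1, 0.3]
width: 0.598
```

```bash
python3 -c "
from h import *
go(.517,.313,.2,116.9)
m=r.camera_model('wrist');im=snap('wrist','w19');np.save('pics/w19.npy',im);np.savez('pics/w19m.npz',**m)
snap('top','t19')"
```

```text
t 21.65 pos [0.514  0.3129 0.1944] psi 117.01 w 0.598 F [-0.2 -0.1  0.3] q [-0.65  0.25  0.03  1.61 -0.01  1.29  1.43]
 d mm [-1.3 -5.6 -2.7]  rot deg [-0.14  0.11 -0.03]
```

View pics/w19.png

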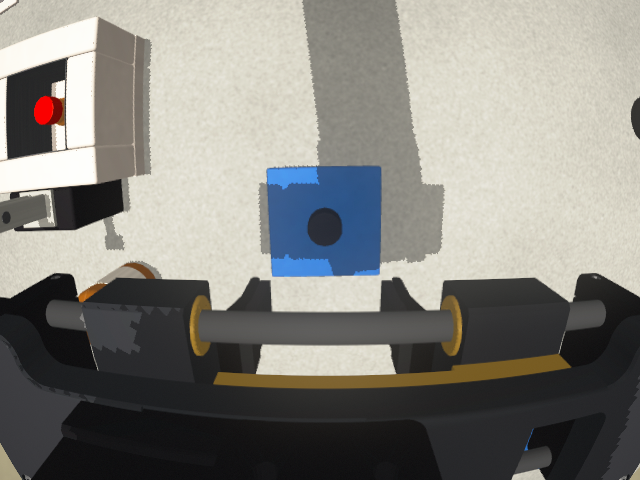

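```bash
python3 - <<'E'
from h import *
m=dict(np.load('pics/w19m.npz'));im=np.load('pics/w19.npy')
H,S,V=cv2.split(cv2.cvtColor(im,cv2.COLOR_RGB2HSV))
s=r.read_state();p=np.array(s['eef_pos']);M=Ro.from_quat(s['orientation']).as_matrix()
q=np.zeros(H.shape,np.uint8);q[160:285,255:395]=1
mk=((H>95)&(H<125)&(S>120)&(V>90)).astype(np.uint8)*q
cs,_=cv2.findContours(mk,0,2);k=max(cs,key=cv2.contourArea)
pts=np.array([onz('wrist',u,v,.017,m)[:2]*1000 for u,v in k[:,0]],np.float32);b=cv2.minAreaRect(pts);print('lid',b)
X=np.array([*np.array(b[0])/1000,.017]);print('tool lid',(M.T@(X-p)*1000).round(1))
kb=((V<75)&(q>0)).astype(np.uint8);c,l,st,ce=cv2.connectedComponentsWithStats(kb);i=1+st[1:,4].argmax();print('knob',ce[i],st[i])
X=onz('wrist',*ce[i],.040,m);print(X,'tool',(M.T@(X-p)*1000).round(1))
# vial check via wrist: cap seen at (47,110)
m2=r.camera_model('wrist');print('vial cap now',onz('wrist',46,111,.08,m))
E
```

```text
lid ((516.9295654296875, 313.2321472167969), (109.08041381835938, 108.84870910644531), 28.02975082397461)
tool lid [  1.2 178.3  -2.7]
knob [324.40726202 226.57899902] [ 308  208   34   38 1019]
[0.51597514 0.31280434 0.04      ] tool [  1.3 155.3  -1.6]
vial cap now [0.52490383 0.02058464 0.08      ]
```

Emit:
{"name": "send_rows", "arguments": {"targets": [[[0.4,1,20,-2,0,0,0],[0.4,0,30,0,0,0,0],[0.4,0,30,0,0,0,0],[0.4,0,30,0,0,0,0],[0.4,0,25,0,0,0,0],[0.4,0,20,0,0,0,0],[0.4,0,14,0,0,0,0],[0.4,0,6,0,0,0,0],[0.4,0,0,0,0,0,0]]]}}

```text
time_s: 22.65
eef_pos: [0.5163, 0.3137, 0.0205]
orientation: [-0.37, -0.602, 0.603, 0.37]
force: [0.6, 0.8, 1.0]
width: 0.597
```

```bash
python3 -c "
from h import *
go(.5165,.313,.013,116.9)
im=snap('scene','s20');cv2.imwrite('pics/s20c.png',cv2.resize(im[160:340,390:630,::-1],(800,600)))"
```

```text
t 22.65 pos [0.5163 0.3137 0.0205] psi 116.86 w 0.597 F [0.6 0.8 1. ] q [-0.64  0.41  0.02  1.78 -0.01  0.96  1.43]
 d mm [-0.7  7.5  0.1]  rot deg [-0.04 -0.04 -0.02]
```

View pics/s20c.png

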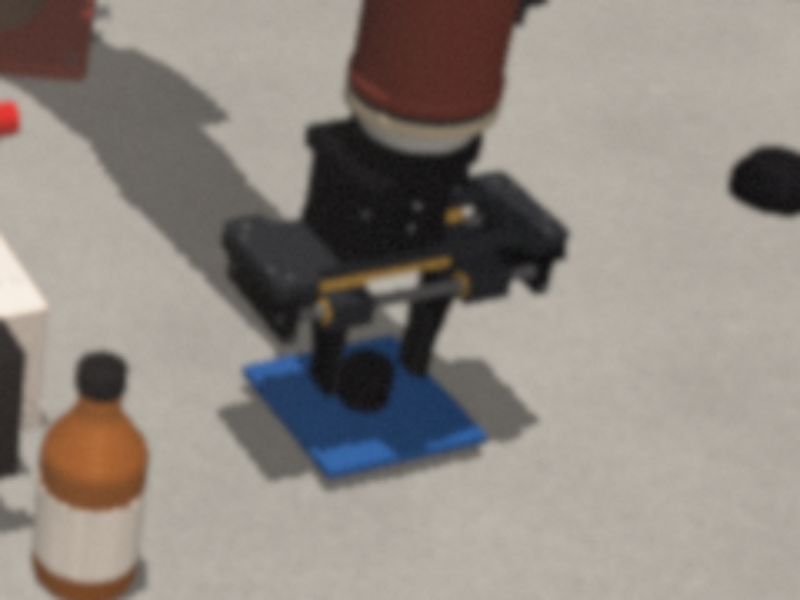

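Emit:
{"name": "send_rows", "arguments": {"targets": [[[0.4,-0.5,4,0,0,0,0],[0.4,0,3,0,0,0,0],[0.85,0,0,0,0,0,0],[0.85,0,0,0,0,0,0],[0.85,0,0,0,0,0,0],[0.85,0,0,0,0,0,0],[0.85,0,0,0,0,0,0],[0.85,0,0,0,0,0,0],[0.85,0,0,0,0,0,0],[0.85,0,0,0,0,0,0]]], "squeeze": 30}}

```text
time_s: 23.7
eef_pos: [0.5166, 0.3141, 0.0139]
orientation: [0.37, 0.603, -0.603, -0.37]
force: [0.2, -0.4, 2.0]
width: 0.36
```

```bash
python3 -c "
from h import *
go(.5165,.313,.013,116.9)
im=snap('scene','s21');cv2.imwrite('pics/s21c.png',cv2.resize(im[160:340,390:630,::-1],(800,600)))
snap('wrist','w21')"
```

```text
t 23.7 pos [0.5166 0.3141 0.0139] psi 116.91 w 0.36 F [ 0.2 -0.4  2. ] q [-0.64  0.41  0.02  1.78 -0.01  0.95  1.43]
 d mm [-0.9  0.9  0.6]  rot deg [ 0.01  0.01 -0.  ]
```

View pics/s21c.png

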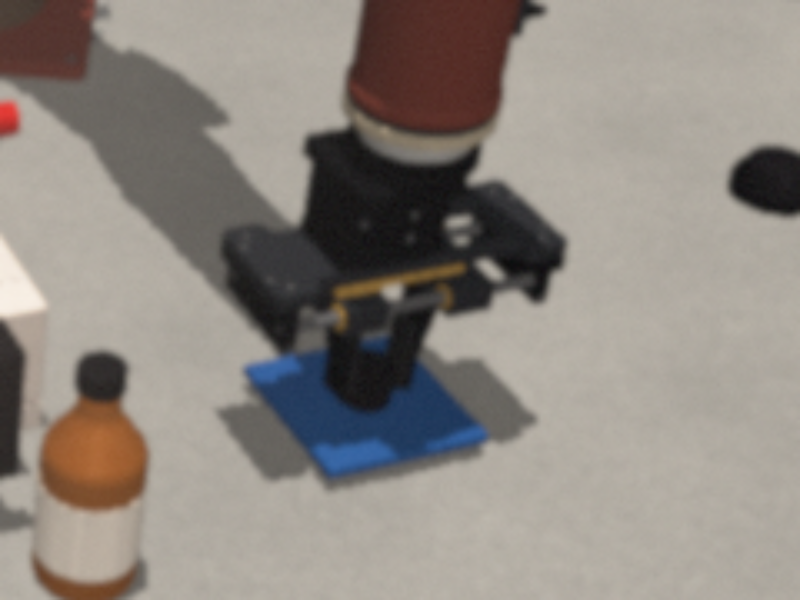

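View pics/w21.png

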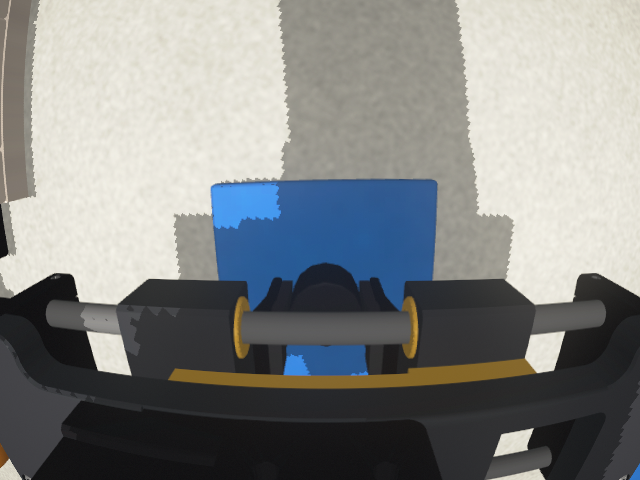

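Emit:
{"name": "send_rows", "arguments": {"targets": [[[0.85,0,-4,0,0,0,0],[0.85,0,-8,0,0,0,0],[0.85,0,-15,0,0,0,0],[0.85,0,-20,0,0,0,0],[0.85,0,-25,0,0,0,0],[0.85,0,-25,0,0,0,0],[0.85,0,-25,0,0,0,0],[0.85,0,-20,0,0,0,0],[0.85,0,-12,0,0,0,0],[0.85,0,-6,0,0,0,0],[0.85,0,0,0,0,0,0]]]}}

```text
time_s: 24.9
eef_pos: [0.5166, 0.3142, 0.1744]
orientation: [0.37, 0.603, -0.602, -0.37]
force: [0.1, 0.7, -2.7]
width: 0.361
```

```bash
python3 -c "
from h import *
go(.5247,.0172,.174,115.8)
im=snap('scene','s22');cv2.imwrite('pics/s22c.png',cv2.resize(im[100:325,330:630,::-1],(800,600)))
snap('wrist','w22')"
```

```text
t 24.9 pos [0.5166 0.3142 0.1744] psi 116.91 w 0.361 F [ 0.1  0.7 -2.7] q [-0.64  0.26  0.03  1.63 -0.01  1.25  1.43]
 d mm [-2.685e+02  2.000e-01  1.272e+02]  rot deg [0.05 1.11 0.01]
```

View pics/s22c.png

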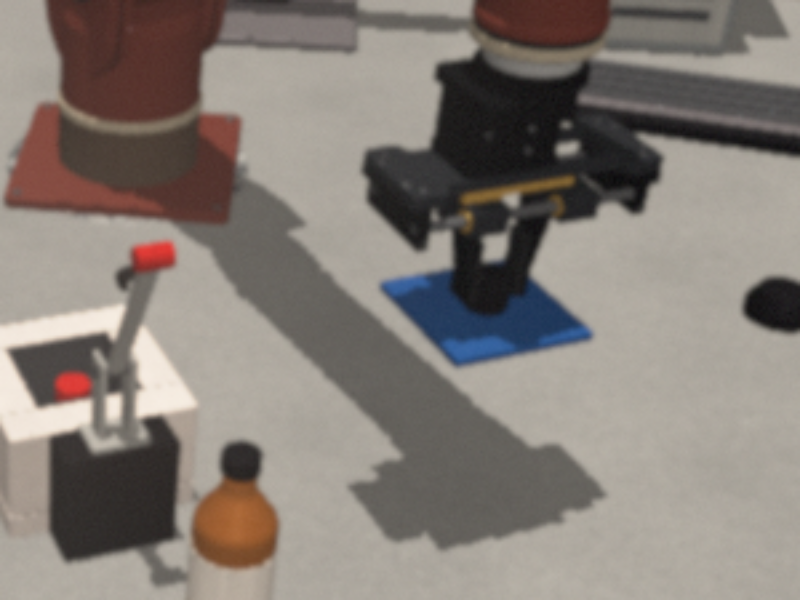

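View pics/w22.png

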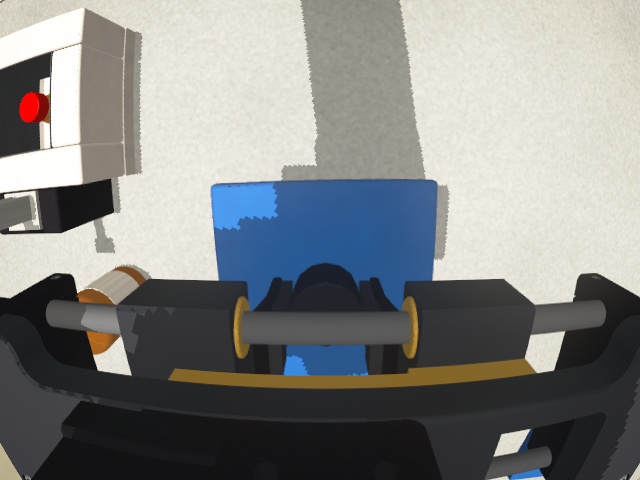

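Emit:
{"name": "send_rows", "arguments": {"targets": [[[0.85,0,0,15,0,1.1,0],[0.85,-5,0,25,0,0,0],[0.85,-15,0,27,0,0,0],[0.85,-20,0,27,0,0,0],[0.85,-30,0,20,0,0,0],[0.85,-35,0,10,0,0,0],[0.85,-40,0,3,0,0,0],[0.85,-40,0,0,0,0,0],[0.85,-35,0,0,0,0,0],[0.85,-25,0,0,0,0,0],[0.85,-15,0,0,0,0,0],[0.85,0,0,0,0,0,0]]]}}

```text
time_s: 26.2
eef_pos: [0.5155, 0.0219, 0.1727]
orientation: [-0.377, -0.598, 0.599, 0.377]
force: [-0.3, -0.3, -3.0]
width: 0.358
```

```bash
python3 -c "
from h import *
go(.5247,.0172,.174,115.8)
im=snap('scene','s23');cv2.imwrite('pics/s23c.png',cv2.resize(im[100:325,230:530,::-1],(800,600)))
snap('wrist','w23')"
```

```text
t 26.2 pos [0.5155 0.0219 0.1727] psi 115.59 w 0.358 F [-0.3 -0.3 -3. ] q [-0.37  0.08  0.26  1.85 -0.02  1.22  1.91]
 d mm [-8.2 -1.3 -6.3]  rot deg [-0.11 -0.21 -0.03]
```

View pics/s23c.png

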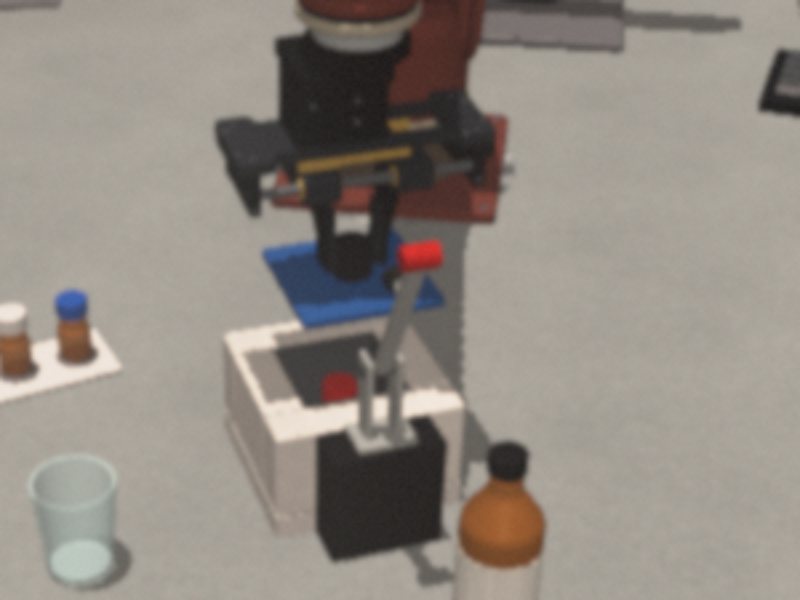

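View pics/w23.png

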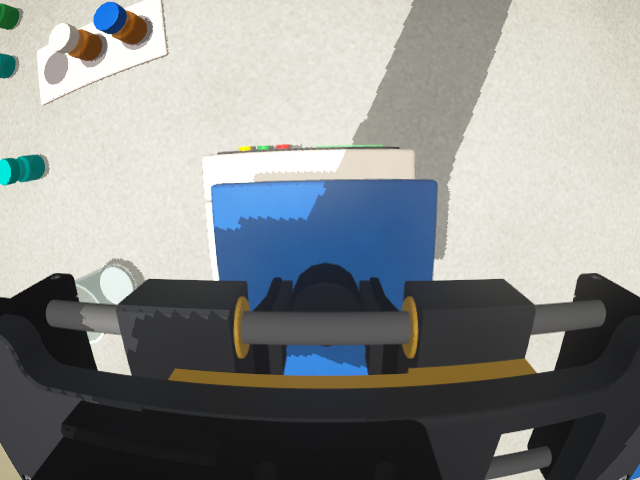

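```bash
python3 - <<'E'
from h import *
s=r.read_state();p=np.array(s['eef_pos']);M=Ro.from_quat(s['orientation']).as_matrix()
m=r.camera_model('wrist');R=np.array(m['R']);t=np.array(m['t'])
Rr=R@M; tr=R@p+t   # camera from tool
def cam(p2,psi):
    a=np.radians(psi);T=np.array([[np.cos(a),0,-np.sin(a)],[np.sin(a),0,np.cos(a)],[0,-1,0]])
    R2=Rr@T.T; return dict(m,R=R2,t=tr-R2@np.array(p2))
C0=np.array([.5245,.017]);c,sn=np.cos(np.radians(26.9)),np.sin(np.radians(26.9))
def cf(X): d=X[:2]-C0; return (np.array([d@[c,sn],d@[-sn,c]])*1000).round(1)
mm=cam([.5256,.0157,.0429],116.86)
for n,u,v in(('front mouth edge',327,232),('mouth L',210,236),('mouth R',445,233),('outer front L',126,148),('outer front R',527,146)): print(n,cf(onz('wrist',u,v,.095,mm)))
mm=cam([.5271,.0163,.2053],116.89)
for n,u,v in(('mouth FL',273,182),('mouth FR',381,181.5),('mouth BL',275,281),('mouth BR',379,281),('outer FL',232,141),('outer FR',421,140)): print(n,cf(onz('wrist',u,v,.095,mm)))
print('vial',cf(onz('wrist',327,226,.08,mm)))
E
```

```text
front mouth edge [-41.4  -1. ]
mouth L [-40.1 -42.5]
mouth R [-41.2  40.9]
outer front L [-73.3 -74.2]
outer front R [-74.1  72. ]
mouth FL [-41.3 -42.4]
mouth FR [-41.8  41.4]
mouth BL [ 40.3 -43.5]
mouth BR [40.3 42.7]
outer FL [-74.3 -74.3]
outer FR [-75.3  72.5]
vial [-2.9 -0.4]
```

Emit:
{"name": "send_rows", "arguments": {"targets": [[[0.85,-5,5,-3,0,-0.2,0],[0.85,-4,10,-3.3,0,0,0],[0.85,0,15,0,0,0,0],[0.85,0,15,0,0,0,0],[0.85,0,9,0,0,0,0],[0.85,0,4,0,0,0,0],[0.85,0,0,0,0,0,0],[0.85,0,0,0,0,0,0]]]}}

```text
time_s: 27.1
eef_pos: [0.5254, 0.0192, 0.1162]
orientation: [0.375, 0.6, -0.6, -0.374]
force: [0.5, 0.3, -2.5]
width: 0.355
```

```bash
python3 -c "
from h import *
go(.5248,.0164,.100,115.8)
im=snap('scene','s24');cv2.imwrite('pics/s24c.png',cv2.resize(im[160:310,280:480,::-1],(800,600)))
snap('wrist','w24')"
```

```text
t 27.1 pos [0.5254 0.0192 0.1162] psi 116.02 w 0.355 F [ 0.5  0.3 -2.5] q [-0.36  0.15  0.26  1.9  -0.04  1.1   1.94]
 d mm [-2.2 16.2  1.8]  rot deg [ 0.04  0.22 -0.01]
```

View pics/s24c.png

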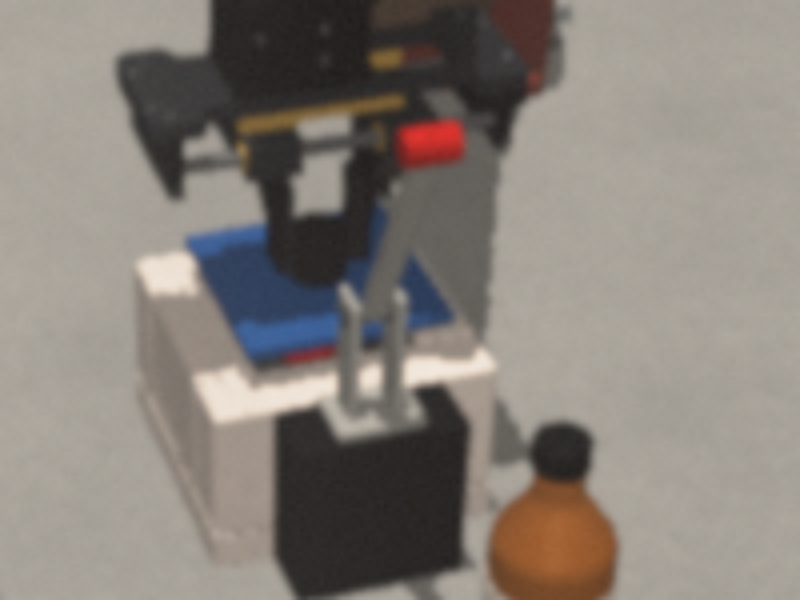

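View pics/w24.png

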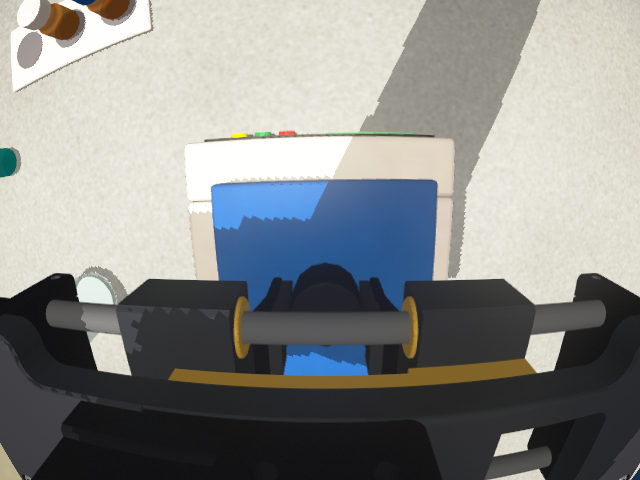

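Emit:
{"name": "send_rows", "arguments": {"targets": [[[0.85,-2,0,1.8,0,0.2,0],[0.85,0,3,0,0,0,0],[0.85,0,3,0,0,0,0],[0.85,0,2,0,0,0,0],[0.85,0,2,0,0,0,0],[0.85,0,0,0,0,0,0]]]}}

```text
time_s: 27.8
eef_pos: [0.5241, 0.0165, 0.1054]
orientation: [-0.376, -0.599, 0.599, 0.376]
force: [-0.0, -0.7, -1.4]
width: 0.357
```

Emit:
{"name": "send_rows", "arguments": {"targets": [[[0.85,0,2,0,0,0,0],[0.85,0,1.5,0,0,0,0],[0.85,0,0,0,0,0,0]]]}}

```text
time_s: 28.1
eef_pos: [0.5241, 0.0165, 0.102]
orientation: [-0.376, -0.599, 0.599, 0.376]
force: [0.2, -0.2, -1.8]
width: 0.359
```

Emit:
{"name": "send_rows", "arguments": {"targets": [[[0.85,0,1,0,0,0,0],[0.85,0,1,0,0,0,0],[0.85,0,0,0,0,0,0]]]}}

```text
time_s: 28.4
eef_pos: [0.5242, 0.0165, 0.1001]
orientation: [-0.376, -0.599, 0.599, 0.376]
force: [0.1, 0.6, -2.2]
width: 0.36
```

Emit:
{"name": "send_rows", "arguments": {"targets": [[[0.85,0,1,0,0,0,0],[0.85,0,0,0,0,0,0]]]}}

```text
time_s: 28.6
eef_pos: [0.5244, 0.0165, 0.0999]
orientation: [0.376, 0.599, -0.599, -0.376]
force: [-2.9, 0.5, 4.3]
width: 0.36
```

```bash
python3 -c "
from h import *
go(.5248,.0164,.100,115.8)
im=snap('scene','s25');cv2.imwrite('pics/s25c.png',cv2.resize(im[160:310,280:480,::-1],(800,600)))
snap('wrist','w25')"
```

```text
t 28.6 pos [0.5244 0.0165 0.0999] psi 115.81 w 0.36 F [-2.9  0.5  4.3] q [-0.36  0.17  0.26  1.91 -0.05  1.07  1.95]
 d mm [-0.3 -0.1 -0.3]  rot deg [0.01 0.01 0.01]
```

View pics/s25c.png

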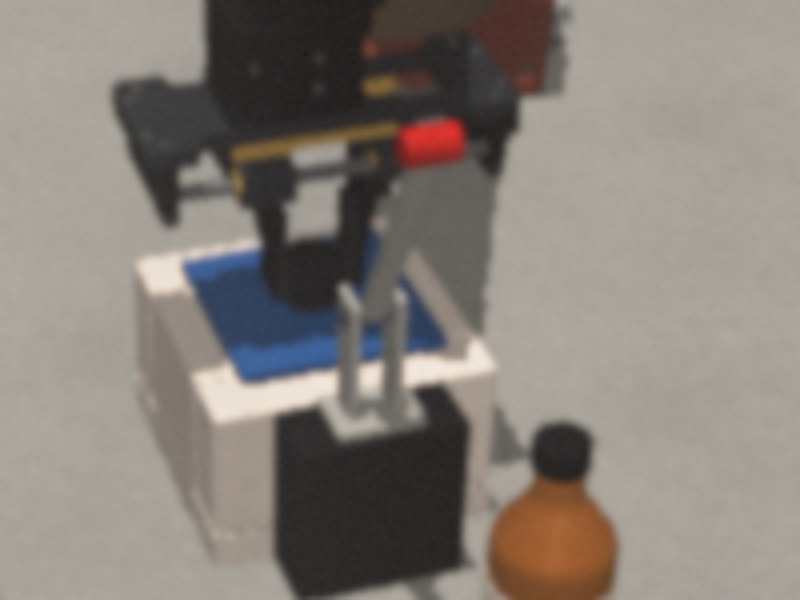

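View pics/w25.png

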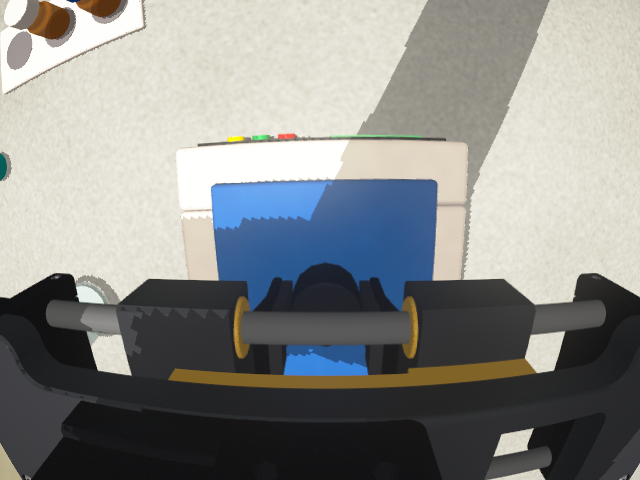

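Emit:
{"name": "send_rows", "arguments": {"targets": [[[0.4,0,-0.5,0,0,0,0],[0.4,0,0,0,0,0,0],[0.4,0,0,0,0,0,0],[0.4,0,0,0,0,0,0],[0.4,0,0,0,0,0,0]]]}}

```text
time_s: 29.2
eef_pos: [0.5243, 0.0165, 0.0997]
orientation: [-0.376, -0.599, 0.599, 0.376]
force: [0.3, 0.2, 1.0]
width: 0.589
```

Emit:
{"name": "send_rows", "arguments": {"targets": [[[0.4,0,-10,0,0,0,0],[0.4,0,-20,0,0,0,0],[0.4,0,-30,0,0,0,0],[0.4,0,-35,0,0,-1,0],[0.4,0,-40,0,0,0,0],[0.4,0,-40,0,0,0,0],[0.4,0,-40,0,0,0,0],[0.4,0,-25,0,0,0,0],[0.4,0,0,0,0,0,0],[0.4,0,0,0,0,0,0]]]}}

```text
time_s: 30.2
eef_pos: [0.5244, 0.0164, 0.3404]
orientation: [0.371, 0.603, -0.602, -0.37]
force: [0.7, -0.9, 0.0]
width: 0.599
```

```bash
python3 ang.py; python3 - <<'E'
from h import *
go(.6625,.087,.34,116.9)
m=r.camera_model('wrist');im=snap('wrist','w26');np.save('pics/w26.npy',im);np.savez('pics/w26m.npz',**m)
H,S,V=cv2.split(cv2.cvtColor(im,cv2.COLOR_RGB2HSV))
mk=((H>95)&(H<125)&(S>120)&(V>70)).astype(np.uint8);mk[270:]=0;mk[:,:220]=0;mk[:,420:]=0;mk[:120]=0
cs,_=cv2.findContours(mk,0,2);k=max(cs,key=cv2.contourArea)
b=cv2.minAreaRect(np.array([onz('wrist',u,v,.103,m)[:2]*1000 for u,v in k[:,0]],np.float32));print('lid',b)
d=np.array(b[0])/1000-[.5248,.0164];c,s=np.cos(np.radians(26.9)),np.sin(np.radians(26.9));print('lid in cal mm',d@[c,s]*1000,d@[-s,c]*1000)
E
```

```text
0 [351.  201.6]
45 [358.1 168.4]
60 [363.2 164.9]
100 [381.2 180.7]
110 [385.8 190.4]
117 [388.9 198.3]
123 [391.4 205.7]
h 0 [ 0.4799 -0.0056  0.153 ]
h 110 [0.6475 0.0793 0.2846]
h 117 [0.6615 0.0864 0.2777]
[([387.4, 195.4], 137)]
t 30.25 pos [0.524  0.0164 0.3394] psi 116.81 w 0.601 F [-0.1  0.1 -0.9] q [-0.38  0.03  0.27  1.56 -0.01  1.55  1.93]
 d mm [   0.5   -0.7 -155.4]  rot deg [-0.03 -0.09  0.01]
lid ((524.0988159179688, 16.60906219482422), (107.36404418945312, 108.00108337402344), 26.82291603088379)
lid in cal mm -0.5307272388106767 0.5036811652059842
```

View pics/w26.png

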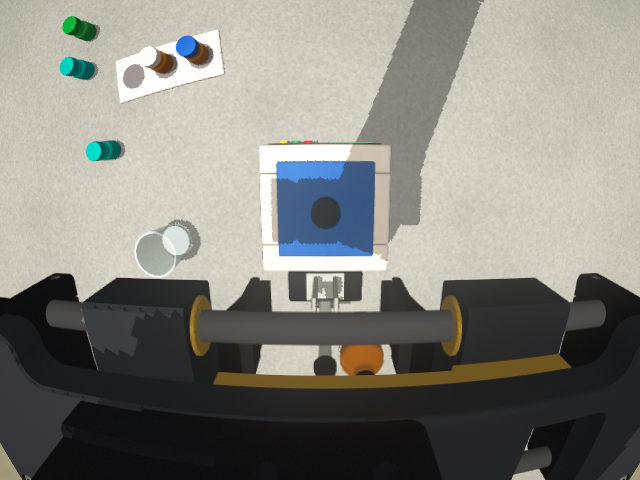

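View pics/sac.png

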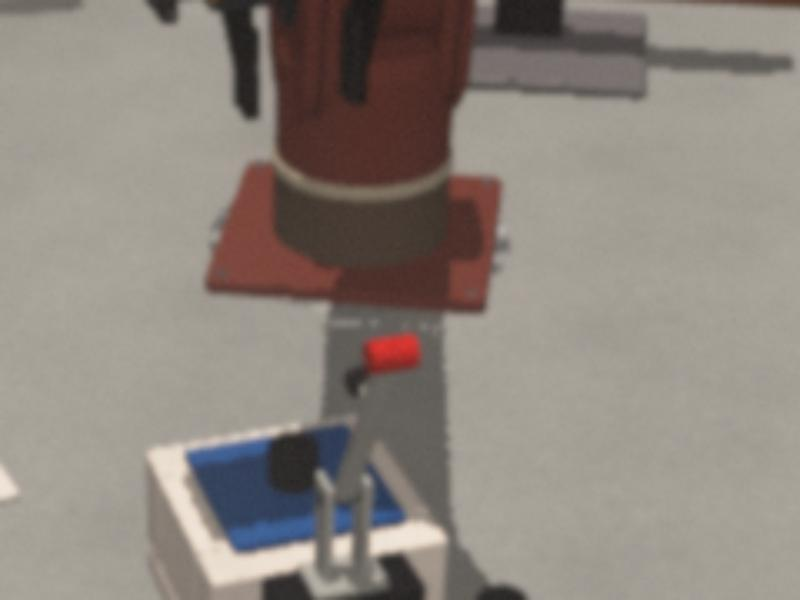

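Emit:
{"name": "send_rows", "arguments": {"targets": [[[0.4,0,0,-30,0,0,0],[0.4,0,0,-40,0,0,0],[0.4,0,0,-40,0,0,0],[0.4,0,0,-30,0,0,0],[0.4,0,0,-9,0,0,0],[0.4,0,20,0,0,0,0],[0.4,0,20,0,0,0,0],[0.4,0,20,0,0,0,0],[0.4,0,16,0,0,0,0],[0.4,0,6,0,0,0,0],[0.4,0,0,0,0,0,0]]]}}

```text
time_s: 31.4
eef_pos: [0.6564, 0.0833, 0.2568]
orientation: [-0.37, -0.602, 0.603, 0.371]
force: [-0.4, -0.0, 0.4]
width: 0.601
```

```bash
python3 ang.py >/dev/null; python3 - <<'E'
from h import *
go(.6566,.0839,.256,116.9)
im=snap('wrist','w27')
E
```

```text
t 31.45 pos [0.657  0.0834 0.2579] psi 116.79 w 0.596 F [-0.4  0.1  1.1] q [-0.39  0.34  0.26  1.37 -0.09  1.44  1.91]
 d mm [0.6 1.9 0.1]  rot deg [-0.03 -0.11  0.  ]
```

View pics/sac.png

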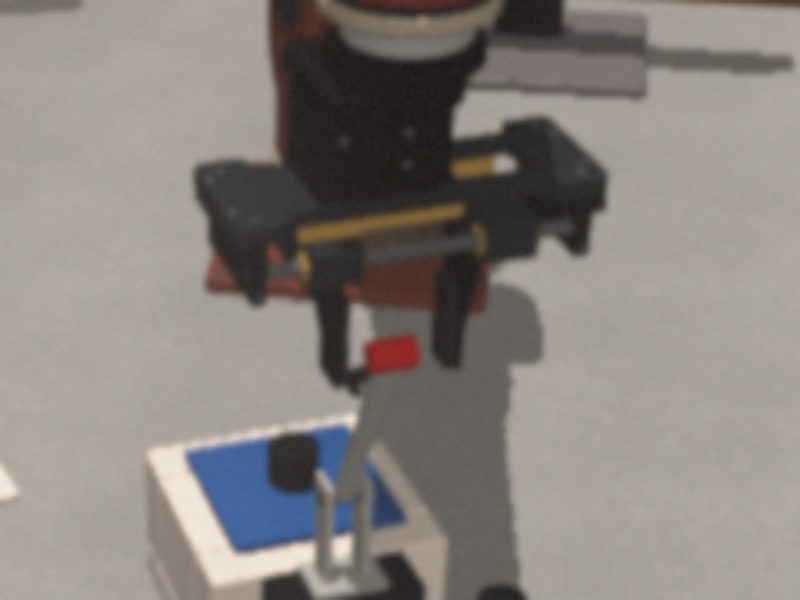

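View pics/w27.png

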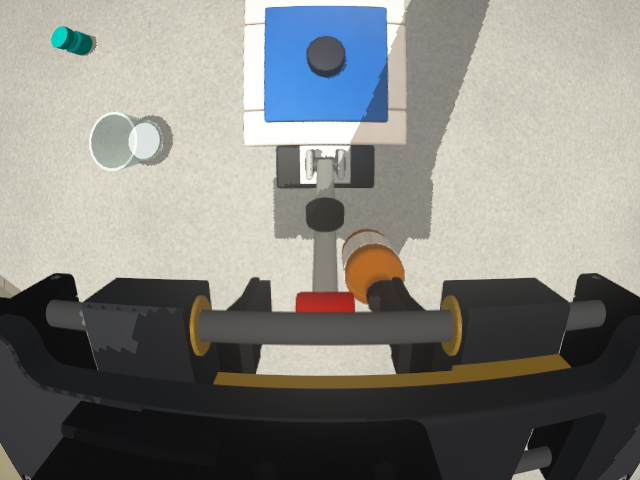

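Emit:
{"name": "send_rows", "arguments": {"targets": [[[0.5,0,5,0,0,0,0],[0.9,0,0,0,0,0,0],[0.9,0,0,0,0,0,0],[0.9,0,0,0,0,0,0],[0.9,0,0,0,0,0,0],[0.9,0,0,0,0,0,0],[0.9,0,0,0,0,0,0],[0.9,0,0,0,0,0,0],[0.9,0,0,0,0,0,0]]], "squeeze": 20}}

```text
time_s: 32.4
eef_pos: [0.6575, 0.0834, 0.253]
orientation: [0.371, 0.602, -0.602, -0.37]
force: [2.5, -1.6, 1.1]
width: 0.295
```

```bash
python3 - <<'E'
from h import *
go(.6566,.0839,.256,116.9)
a=np.radians(np.linspace(114.5,0,14)); x=-140*np.cos(a);z=140*np.sin(a)
print('theta',np.degrees(a).round(1));print('tool y',(-np.diff(z)).round(1));print('tool z',(-np.diff(x)).round(1))
E
```

```text
t 32.4 pos [0.6575 0.0834 0.253 ] psi 116.79 w 0.295 F [ 2.5 -1.6  1.1] q [-0.39  0.35  0.26  1.37 -0.09  1.43  1.91]
 d mm [ 0.9 -3.   0.6]  rot deg [ 0.02 -0.11 -0.03]
theta [114.5 105.7  96.9  88.1  79.3  70.5  61.7  52.8  44.   35.2  26.4  17.6
   8.8   0. ]
tool y [-7.4 -4.2 -0.9  2.4  5.6  8.7 11.6 14.3 16.6 18.5 19.9 20.9 21.4]
tool z [20.2 21.1 21.5 21.4 20.8 19.7 18.1 16.1 13.7 11.   8.1  4.9  1.7]
```

Held (26 mm). Swing down along the arc.

Emit:
{"name": "send_rows", "arguments": {"targets": [[[0.9,0,-7.4,20.2,0,0,0],[0.9,0,-4.2,21.1,0,0,0],[0.9,0,-0.9,21.5,0,0,0],[0.9,0,2.4,21.4,0,0,0],[0.9,0,5.6,20.8,0,0,0],[0.9,0,8.7,19.7,0,0,0],[0.9,0,0,0,0,0,0],[0.9,0,0,0,0,0,0]]]}}

```text
time_s: 33.2
eef_pos: [0.5453, 0.0263, 0.2495]
orientation: [-0.371, -0.602, 0.602, 0.371]
force: [-6.2, -5.4, 9.6]
width: 0.295
```

```bash
python3 - <<'E'
from h import *
from ang import hp
go(*(hp(61.7)-[0,0,.027]),116.9)
im=snap('scene','s28');cv2.imwrite('pics/s28c.png',cv2.resize(im[90:270,270:510,::-1],(800,600)))
E
```

```text
t 33.2 pos [0.5453 0.0263 0.2495] psi 116.73 w 0.295 F [-6.2 -5.4  9.6] q [-0.38  0.1   0.27  1.67 -0.03  1.38  1.93]
 d mm [ 1.1  0.2 -1. ]  rot deg [-0.06 -0.17 -0.02]
```

View pics/s28c.png

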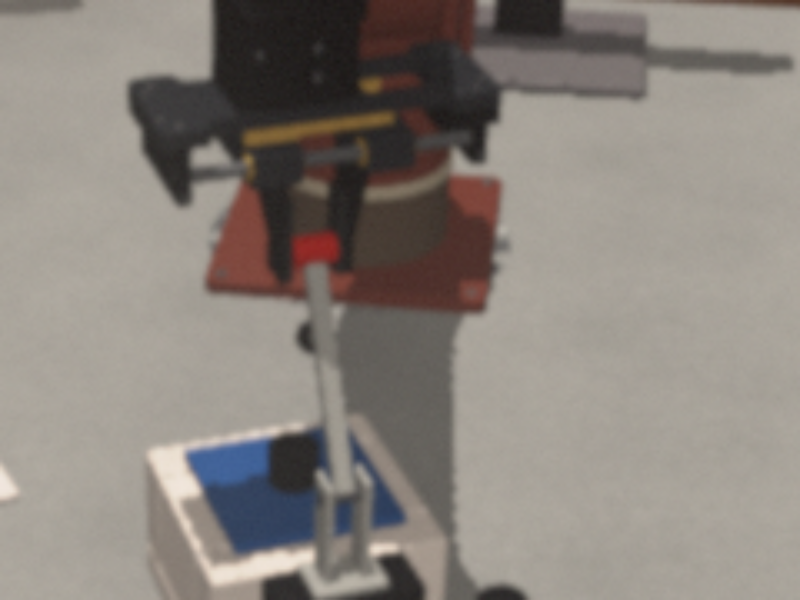

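Emit:
{"name": "send_rows", "arguments": {"targets": [[[0.9,0,11.6,18.1,0,0,0],[0.9,0,14.3,16.1,0,0,0],[0.9,0,16.6,13.7,0,0,0],[0.9,0,18.5,11,0,0,0],[0.9,0,19.9,8.1,0,0,0],[0.9,0,20.9,4.9,0,0,0],[0.9,0,10,1,0,0,0],[0.9,0,0,0,0,0,0],[0.9,0,0,0,0,0,0]]]}}

```text
time_s: 34.15
eef_pos: [0.4802, -0.0068, 0.136]
orientation: [-0.37, -0.601, 0.603, 0.371]
force: [-0.9, -6.3, -2.1]
width: 0.293
```

```bash
python3 - <<'E'
from h import *
from ang import hp,red
go(*(hp(0)-[0,0,.027]),116.9)
im=snap('scene','s29');cv2.imwrite('pics/s29c.png',cv2.resize(im[120:300,270:510,::-1],(800,600)))
print(red(im,proj('scene',hp(3)),30),proj('scene',hp(5)),proj('scene',hp(0)))
E
```

```text
t 34.15 pos [ 0.4802 -0.0068  0.136 ] psi 116.75 w 0.293 F [-0.9 -6.3 -2.1] q [-0.35  0.04  0.28  1.97 -0.01  1.14  1.97]
 d mm [ 1.2 10.  -0.3]  rot deg [-0.18 -0.15 -0.03]
[([350.9, 194.3], 45)] [351.14133327 196.71292994] [351.00041889 201.62074771]
```

View pics/s29c.png

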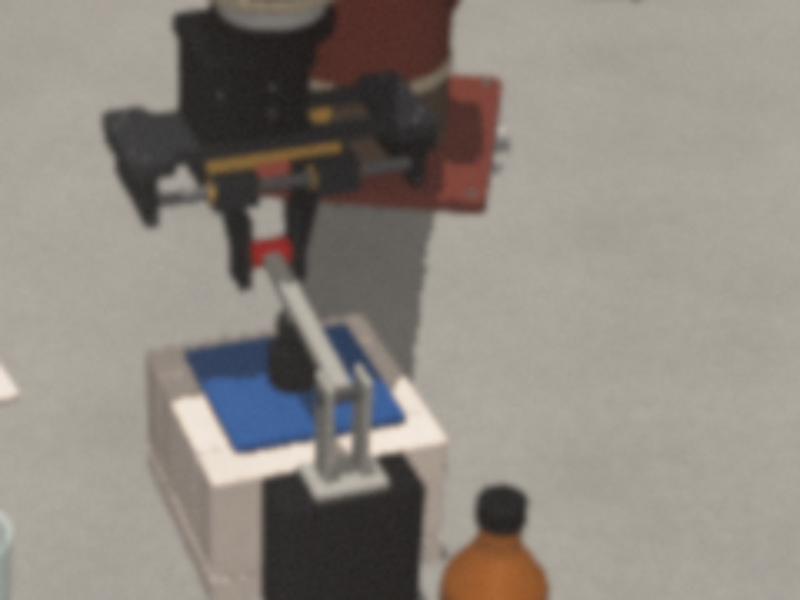

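Emit:
{"name": "send_rows", "arguments": {"targets": [[[0.9,0,4,0,0,0,0],[0.9,0,3,0,0,0,0],[0.9,0,0,0,0,0,0]]]}}

```text
time_s: 34.5
eef_pos: [0.48, -0.0069, 0.129]
orientation: [-0.37, -0.601, 0.603, 0.371]
force: [-2.5, -7.3, -2.2]
width: 0.296
```

Emit:
{"name": "send_rows", "arguments": {"targets": [[[0.9,0,2,0,0,0,0],[0.9,0,0,0,0,0,0]]]}}

```text
time_s: 34.7
eef_pos: [0.4799, -0.0069, 0.1271]
orientation: [-0.37, -0.601, 0.603, 0.371]
force: [-2.4, -7.3, -0.5]
width: 0.295
```

Emit:
{"name": "send_rows", "arguments": {"targets": [[[0.9,0,2,0,0,0,0],[0.9,0,0,0,0,0,0]]]}}

```text
time_s: 34.9
eef_pos: [0.48, -0.0069, 0.1252]
orientation: [-0.37, -0.601, 0.603, 0.371]
force: [-2.3, -7.5, -1.5]
width: 0.295
```

Emit:
{"name": "send_rows", "arguments": {"targets": [[[0.9,0,2,0,0,0,0],[0.9,0,0,0,0,0,0]]]}}

```text
time_s: 35.1
eef_pos: [0.48, -0.0069, 0.1232]
orientation: [-0.37, -0.601, 0.603, 0.371]
force: [-1.1, -6.6, -1.1]
width: 0.296
```

```bash
python3 - <<'E'
from h import *
from ang import hp,red
go(*(hp(0)-[0,0,.027]),116.9)
im=snap('scene','s30');cv2.imwrite('pics/s30c.png',cv2.resize(im[120:300,270:510,::-1],(800,600)))
print(red(im,proj('scene',hp(3)),30),proj('scene',hp(5)),proj('scene',hp(0)))
E
```

```text
t 35.1 pos [ 0.48   -0.0069  0.1232] psi 116.74 w 0.296 F [-1.1 -6.6 -1.1] q [-0.35  0.05  0.28  1.99 -0.01  1.11  1.97]
 d mm [ 1.2 -2.8 -0.5]  rot deg [-0.2  -0.16 -0.02]
[([351.0, 199.2], 39)] [351.14133327 196.71292994] [351.00041889 201.62074771]
```

View pics/s30c.png

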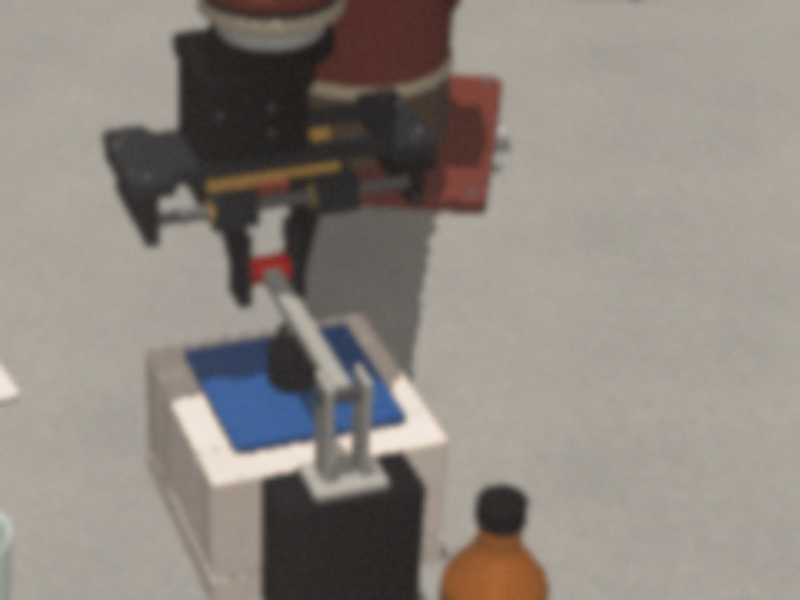

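Emit:
{"name": "send_rows", "arguments": {"targets": [[[0.9,0,2,0,0,0,0],[0.9,0,0,0,0,0,0]]]}}

```text
time_s: 35.35
eef_pos: [0.4801, -0.0068, 0.1212]
orientation: [-0.37, -0.601, 0.603, 0.371]
force: [-1.5, -6.8, -2.1]
width: 0.294
```

Emit:
{"name": "send_rows", "arguments": {"targets": [[[0.9,0,1.5,0,0,0,0],[0.9,0,0,0,0,0,0]]]}}

```text
time_s: 35.55
eef_pos: [0.4802, -0.0068, 0.1203]
orientation: [-0.37, -0.601, 0.603, 0.371]
force: [-5.4, -7.1, 6.1]
width: 0.296
```

Emit:
{"name": "send_rows", "arguments": {"targets": [[[0.9,0,1.5,0,0,0,0],[0.9,0,0,0,0,0,0]]]}}

```text
time_s: 35.75
eef_pos: [0.4803, -0.0068, 0.1199]
orientation: [-0.37, -0.601, 0.603, 0.371]
force: [-10.6, -6.0, 17.0]
width: 0.294
```

Emit:
{"name": "send_rows", "arguments": {"targets": [[[0.4,0,0,0,0,0,0],[0.4,0,0,0,0,0,0],[0.4,0,0,0,0,0,0],[0.4,0,0,0,0,0,0],[0.4,0,0,0,0,0,0],[0.4,0,0,0,0,0,0]]]}}

```text
time_s: 36.35
eef_pos: [0.4809, -0.0053, 0.1187]
orientation: [-0.37, -0.602, 0.602, 0.37]
force: [-0.0, -0.2, 2.1]
width: 0.593
```

Emit:
{"name": "send_rows", "arguments": {"targets": [[[0.4,0,-10,0,0,0,0],[0.4,0,-20,0,0,0,0],[0.4,0,-30,0,0,0,0],[0.4,0,-35,0,0,0,0],[0.4,0,-40,0,0,0,0],[0.4,0,-40,0,0,0,0],[0.4,0,-40,0,0,0,0],[0.4,0,-10,0,0,0,0],[0.4,0,0,0,0,0,0],[0.4,0,0,0,0,0,0]]]}}

```text
time_s: 37.35
eef_pos: [0.4806, -0.0054, 0.3429]
orientation: [-0.37, -0.602, 0.603, 0.371]
force: [0.6, -0.3, -0.7]
width: 0.601
```

```bash
python3 - <<'E'
from h import *
from ang import hp,red
go(*(hp(0)-[0,0,.027]),116.9)
im=snap('scene','s31');cv2.imwrite('pics/s31c.png',cv2.resize(im[120:345,150:450,::-1],(800,600)))
print(red(im,proj('scene',hp(3)),30),proj('scene',hp(3.4)),proj('scene',hp(0)))
snap('wrist','w31')
E
```

```text
t 37.35 pos [ 0.4806 -0.0054  0.3429] psi 116.81 w 0.601 F [ 0.6 -0.3 -0.7] q [-0.37 -0.07  0.27  1.64  0.02  1.56  1.94]
 d mm [1.000e-01 2.169e+02 4.000e-01]  rot deg [-0.06 -0.09  0.02]
[([348.9, 200.7], 31)] [351.07873871 198.25995073] [351.00041889 201.62074771]
```

View pics/s31c.png

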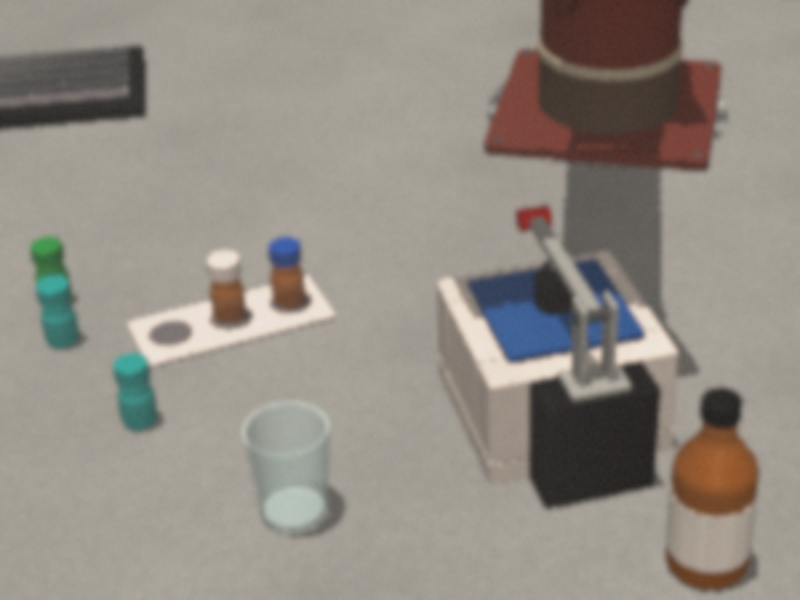

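View pics/w31.png

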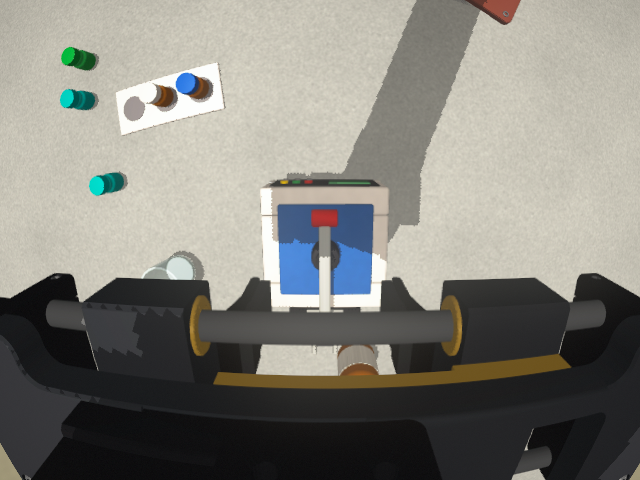

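```bash
python3 - <<'E'
from h import *
from ang import hp
m=r.camera_model('wrist');im=r.snapshot('wrist');sc=r.snapshot('scene')
def cen(im,b):
    H,S,V=cv2.split(cv2.cvtColor(im,cv2.COLOR_RGB2HSV));mk=((H<7)|(H>170))&(S>130)&(V>60)
    q=np.zeros_like(mk);q[b[2]:b[3],b[0]:b[1]]=1;ys,xs=np.nonzero(mk&q);return (xs.min()+xs.max())/2,(ys.min()+ys.max())/2,len(xs)
a=cen(im,(300,350,200,240));b=cen(sc,(335,365,185,215));print(a,b)
print(tri(ray('wrist',*a[:2],m),ray('scene',*b[:2])),hp(0),hp(3.4))
H,S,V=cv2.split(cv2.cvtColor(im,cv2.COLOR_RGB2HSV))
mk=((H>95)&(H<125)&(S>120)&(V>60)).astype(np.uint8);mk[300:]=0;mk[:,:260]=0;mk[:,390:]=0;mk[:190]=0
pts=np.argwhere(mk)[:,::-1]
R=cv2.minAreaRect(np.array([onz('wrist',u,v,.103,m)[:2]*1000 for u,v in pts],np.float32));print(R)
E
```

```text
(np.float64(323.5), np.float64(218.0), 422) (np.float64(350.0), np.float64(201.5), 44)
(array([ 0.48134942, -0.00717102,  0.15401155]), np.float64(0.0006096134463259646)) [ 0.47992 -0.00558  0.153  ] [ 0.48013981 -0.00546862  0.16130289]
((523.77587890625, 16.388778686523438), (107.39383697509766, 108.47471618652344), 26.837949752807617)
```

Handle z is 0.154 m, which puts the clamp at about 0.4°. The lid centre has not moved (0.5238, 0.0164), and the arm is clear. Handing in.

```bash
python3 -c "
from h import *
print(r.finish_job())"
```

```text
the job is handed in; nothing more can be done
None
```

I swung the clamp back to about 2.0 rad, stood the red-capped vial in the chamber and seated the lid. I then swung the clamp down onto the knob, let go, backed the arm clear and handed the job in at about 37.5 s. The job report gave no verdict.

**Last checks**
- **Vial:** about 3 mm from the chamber centre and looked upright when I last saw it, before the lid went on. It is hidden under the lid now.
- **Lid:** seated at the expected height, about 1 mm from centre, yaw matching the calorimeter to about 0.1°.
- **Clamp:** the pad met the knob at about 17 N. The handle then measured 154 mm up (153 mm is level), so the angle is roughly 0.01 rad.
- **Other objects:** the other vials, bottle, beaker and look-alikes looked undisturbed in the final pictures.

**What disagreed or failed**
- **Fingertip height:** the fingertips sat about 11 mm above the reported TCP, where the description puts them 11 mm ahead of it. Because of that, the first pinch of the clamp handle closed above it and missed. I corrected the offset from the images and used it from then on.
- **Last joint:** it read 2.65, its range limit, while I turned the vial; no fault was reported.

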